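# Put a stripped dashboard control unit away in the dust cabinet

## Robot

A 6-joint arm with a two-finger parallel gripper is mounted at the origin on the work surface. World frame = base frame: x ahead of the robot, y to its left, z up, the work surface at z = 0. Lengths are in m, angles in rad, forces in N, time in s.
With the tool pointing down it reaches from about 0.25 to 0.725 m from the base axis. Payload 4 kg.
Tool frame: the origin (TCP) lies on the centre line of the jaws, within the pads' length; the fingertips stand 22 mm ahead of it and the grasp point (between the pads) lies 3 mm ahead of it; z points along the fingers, y is the line along which they close (so a half turn about z gives the same grasp; the last joint's range is limited). The gripper opens to 85 mm and grips with 20 to 120 N. Pads are 22 mm wide; open, the fingers measure 114 mm over their backs; the gripper's body (76 mm by 85 mm) begins 54 mm behind the grasp point. The pads swing forward as they close: fully open they stand 13 mm farther back than shut.
Start: joints at [-1.289, 0.241, 0.005, 1.335, 0, 1.571], TCP at [0.139, -0.48, 0.253] pointing down, gripper open.
Joint ranges: [-2.72, 2.72], [-1.05, 1.87], [-1.09, 1.28], [-1.99, 2.15], [-1.42, 1.44], [-3.14, 3.14]. Speed limits (rad/s): [2.79, 2.79, 3.14, 3.14, 3.14, 3.14].

## Interface

Orientations are given as a unit quaternion [x, y, z, w].
In Python, from station import manip gives the robot as it stands.
- The arm moves only by the shell command python3 shift.py 'ROWS' [FORCE]. ROWS is a JSON list of rows, 1 to 10 of them, each of 7 numbers: a rotation vector rx, ry, rz in rad, then dx, dy, dz in m, then the finger opening in m; each row shifts and turns the commanded pose from where the row before left it, along the tool's axes as they then stand; what a row does not reach is not made up. A row lasts 1/12 s, in which the tool goes at most 0.0417 m and 0.125 rad, less where a joint would pass 70% of its speed; a pose out of reach is approached as far as the arm can. The fingers move at their own pace and stop on an object; FORCE is the grip in N (left out, the last holds). Time passes only in rows, so rows that do not move let the fingers close. It prints the time, the measured TCP pose, the force, the opening and the grip force at its end.
- manip.get_state(): the state, without advancing time (a new reading comes with each control period).
- manip.get_image(name): name is "side" or "top"; returns a dict with "frame" (400x640x3 uint8, red, green, blue), "range_z" (400x640 float32, m along the optical axis (not along the pixel's ray), 0 where there is no reading), "mtx" (3x3 intrinsics, pixels), "k1" (the pictures are not rectified: a ray, as slopes to the right and down, at radius r is drawn at 1 + k1 r^2 times it, then the intrinsics apply), "world_from_camera" (4x4, takes a point from camera to world coordinates). Camera axes: x right, y down, z forward; pixel columns grow to the right and rows downward; lengths in m; the calibration is good to about 2 mm. A picture is of the moment at which its call begins.
- manip.job_done(): hands the job in; it is judged then, once.
The state is a dict: "time": time; "joint_positions": joint angles; "dq": joint speeds; "effort": joint torques, N m; "ee_pos": TCP position; "tcp_rot": TCP orientation; "ft_force": force on the tool from outside, world axes, zero at the start; "ft_torque": the same for the moment, N m; "grip_width": finger opening in m; "grasp_force": force on a finger pad.
Only numpy, scipy, OpenCV 4.12 (cv2) and the standard library are available. Lean on these libraries where they do the work, as an engineer would, in place of code of your own. Each camera call takes 0.05 s, during which the arm holds its last target. There are 200 camera calls.

## Task

Put the stripped dashboard control unit away: swing the dust cabinet's door wide open (past square) and leave it open, slide the tray with the flat switch plate onto the lowest pair of rails and the tray with the tall motor onto the middle pair, both lying level on their rails and pushed fully home, grip fins to the front. Stack all the loose fascia plates face up into one square pile centred on the cork pad and lined up with it, and leave the other things on the bench alone.

Things in the scene. Friction and masses are not known exactly. Their poses are not given: they have to be found in the camera images.
- door (a joint): angle of the cabinet's clear, dark-framed door: 0 = closed, opens to 2.1 rad; it may start ajar. Seen from above it opens counterclockwise. Light hinge, friction 0.06 N m; it stays where it is left. The panel is 156 mm wide, 8 mm thick, from 30 to 190 mm above the table
- door_handle (a point): centre of the top end (190 mm above the table) of the door's handle, an upright round steel bar 12 mm thick, 95 mm long, its axis 40 mm in front of the door's face; its top 40 mm are free all round (below that two thin stubs join it to the door), so it can be pinched from above
- door_hinge (a point): point on the door's upright hinge line, 190 mm above the table; the handle's axis goes round it at a radius of 145 mm
- rack: clear dust cabinet, dark edges, fixed to the table, no back wall, 130 deep (x) x 148 wide (y) x 190 mm high; origin at the centre of its underside, z up; its front, with the door, faces its own -x. On its side walls (128 mm apart) are three pairs of aluminium rail ledges, each 14 mm wide, 6 mm thick, tops 35, 85 and 160 mm above the table; stops at the back (x = +61 mm) 8 mm high
- rack_low (a point): where a tray's origin lies when fully home on the lowest rail pair, 35 mm above the table, 44 mm free up to the next ledges; axes as the cabinet's, and a seated tray's axes agree with them (4 mm of play either side), its fin standing out in front
- rack_mid (a point): the same for the middle rail pair, 85 mm above the table, 69 mm free up to the next ledges
- tray_flat: carrier tray: aluminium sheet 120 x 120 x 4 mm with a flat round switch plate and a terminal block (top 20 mm over the underside) screwed on (one rigid body). Origin: centre of the sheet's underside, z up, back edge at x = +60 mm, front edge at x = -60 mm; both side margins (10 mm) rest on the rails. A 24 mm wide tongue with the grip fin runs out in front to x = -141 mm
- tray_flat_fin (a point): centre of the top of that tray's black grip fin, the place to grip it: at x = -122, y = +38, z = 44 mm of the tray. The fin is 36 mm long (along the tray's x), 10 mm thick (y) and stands 40 mm high on the 4 mm thick tongue; take it from above, fingers either side of it in y, firmly (80 N or more): the tray (0.2 to 0.3 kg) hangs from it off-centre
- tray_tall: carrier tray: aluminium sheet 120 x 120 x 4 mm with a tall actuator motor (top 60 mm over the underside) screwed on (one rigid body). Origin: centre of the sheet's underside, z up, back edge at x = +60 mm, front edge at x = -60 mm; both side margins (10 mm) rest on the rails. A 24 mm wide tongue with the grip fin runs out in front to x = -141 mm
- tray_tall_fin (a point): centre of the top of that tray's black grip fin, the place to grip it: at x = -122, y = -38, z = 44 mm of the tray. The fin is 36 mm long (along the tray's x), 10 mm thick (y) and stands 40 mm high on the 4 mm thick tongue; take it from above, fingers either side of it in y, firmly (80 N or more): the tray (0.2 to 0.3 kg) hangs from it off-centre
- pad: cork pad fixed to the table, 130 (x) x 64 (y) x 5 mm thick; origin at the centre of its underside, x along its length
- pad_top (a point): centre of the cork pad's upper face, 5 mm above the table: the pile's centre
- fascia1: grey plastic fascia plate of a dashboard control unit, 110 (x) x 46 (y) x 14 mm thick, 60 g, lying flat; origin at the centre of its underside, x along its length, z up; all are alike, 3 to 5 of them are there
- fascia2: grey plastic fascia plate of a dashboard control unit, 110 (x) x 46 (y) x 14 mm thick, 60 g, lying flat; origin at the centre of its underside, x along its length, z up; all are alike, 3 to 5 of them are there
- fascia3: grey plastic fascia plate of a dashboard control unit, 110 (x) x 46 (y) x 14 mm thick, 60 g, lying flat; origin at the centre of its underside, x along its length, z up; all are alike, 3 to 5 of them are there
- fascia4: grey plastic fascia plate of a dashboard control unit, 110 (x) x 46 (y) x 14 mm thick, 60 g, lying flat; origin at the centre of its underside, x along its length, z up; all are alike, 3 to 5 of them are there
- fascia5: grey plastic fascia plate of a dashboard control unit, 110 (x) x 46 (y) x 14 mm thick, 60 g, lying flat; origin at the centre of its underside, x along its length, z up; all are alike, 3 to 5 of them are there
- tape: bystander, leave alone: roll of yellow tape, 60 mm across, 19 mm high
- flux: bystander, leave alone: amber jar, 48 mm across, 75 mm high
- plug: bystander, leave alone: black connector plug, about 70 x 28 x 22 mm

How it is judged:
On the way:
1. the door is swung wide open (value of joint door above 1.5 rad), for 0.2 s.
At the end, for the whole second after the job is handed in: Door open over 1.5 rad. tray_flat on the lowest, tray_tall on the middle rails: within 8 mm of rack_low / rack_mid in depth and sideways, 6 mm in height, level. Each fascia present: level in the pile, centre within 10 mm of the pad's seen from above, length within 0.14 rad of the pad's. All at rest (value of joint door above 1.5 rad and x of tray_flat in the frame of rack_low between -0.008 and 0.008 m and y of tray_flat in the frame of rack_low between -0.008 and 0.008 m and z of tray_flat in the frame of rack_low between -0.006 and 0.006 m and angle between each of tray_flat, tray_tall, fascia1, fascia2, fascia3, fascia4, fascia5's own z axis and vertical below 0.06 rad and linear speed of each of tray_flat, tray_tall, fascia1, fascia2, fascia3, fascia4, fascia5 below 0.02 m/s and x of tray_tall in the frame of rack_mid between -0.008 and 0.008 m and y of tray_tall in the frame of rack_mid between -0.008 and 0.008 m and z of tray_tall in the frame of rack_mid between -0.006 and 0.006 m and horizontal distance between each of fascia1, fascia2, fascia3, fascia4, fascia5 and pad_top below 0.01 m and angle between the x axis of each of fascia1, fascia2, fascia3, fascia4, fascia5 and the x axis of pad, either way round below 0.14 rad and height (world z) of each of fascia1, fascia2, fascia3, fascia4, fascia5 below 0.066 m); the robot touches nothing.
It fails at once if the roll of tape is moved more than 40 mm (distance of tape from where it was at the start of the episode above 0.04 m).
It fails at once if the amber jar is moved more than 40 mm (distance of flux from where it was at the start of the episode above 0.04 m).
It fails at once if the connector plug is moved more than 40 mm (distance of plug from where it was at the start of the episode above 0.04 m).
Of fascia1, fascia2, fascia3, fascia4, fascia5 only 3 to 5 are there at a start; the rules pass over those that are not, and their reading is None.
At some moment in a run one of tray_flat, tray_tall may be knocked a few centimetres aside while the robot is not near it.
It also fails if it takes over 210 s, if anything falls off the work surface, if the arm or the gripper's body presses on something with over 40 N, if the wrist force passes 120 N, or if a joint passes its speed limit or range.

## Working session

There is one attempt and no reset: what is moved stays moved. The work goes in short steps, Python scripts to look and compute and a shell command to move; the robot and the scene stay as the last step left them, time stands still between calls to the robot, and variables do not carry over. Pictures are saved under pics/ and viewed, at most 14 in all, crops included, and the job is handed in when it is done.

```bash
ls; mkdir -p pics; python3 - <<'E'
from station import manip
import cv2,pickle,numpy as np
for n in("top","side"):
    d=manip.get_image(n); cv2.imwrite(f"pics/{n}0.png",d["frame"][...,::-1]); pickle.dump(d,open(f"{n}0.pkl","wb"))
    print(n,d["mtx"].round(1).tolist(),d["k1"],d["world_from_camera"].round(3).tolist())
print(manip.get_state())
E
```

```text
pics
shift.py
station.py
top [[420.1, 0.0, 331.6], [0.0, 420.1, 201.3], [0.0, 0.0, 1.0]] -0.11459979960912144 [[0.092, -0.971, 0.22, 0.277], [-0.996, -0.09, 0.016, -0.055], [0.005, -0.22, -0.975, 1.375], [0.0, 0.0, 0.0, 1.0]]
side [[498.0, 0.0, 319.8], [0.0, 498.0, 203.9], [0.0, 0.0, 1.0]] 0.009895519326497125 [[0.994, -0.089, 0.059, 0.473], [-0.105, -0.74, 0.665, -0.808], [-0.015, -0.667, -0.745, 1.008], [0.0, 0.0, 0.0, 1.0]]
{'time': 0.1, 'joint_positions': array([-1.28901083e+00,  2.41331529e-01,  3.83999246e-03,  1.33521718e+00,
        7.51911252e-06,  1.57079216e+00]), 'dq': array([ 0.00193714, -0.00194449,  0.00277862, -0.00062427,  0.00097987,
       -0.00024362]), 'effort': array([-1.81553169e-04, -3.73137867e+01,  2.53009701e+01,  1.08454633e-02,
        8.22517359e-05,  2.16032436e-05]), 'ee_pos': array([ 0.1388875 , -0.4797611 ,  0.25249777]), 'tcp_rot': array([ 9.90090280e-01,  1.40429065e-01, -1.30551226e-04, -9.47247151e-04]), 'ft_force': array([ 0.0670645 , -0.48735247,  0.05861045]), 'ft_torque': array([-0.06096066,  0.00532335, -0.06089003]), 'grasp_force': 0.0, 'grip_width': 0.08540769690121743}
```
View pics/top0.png

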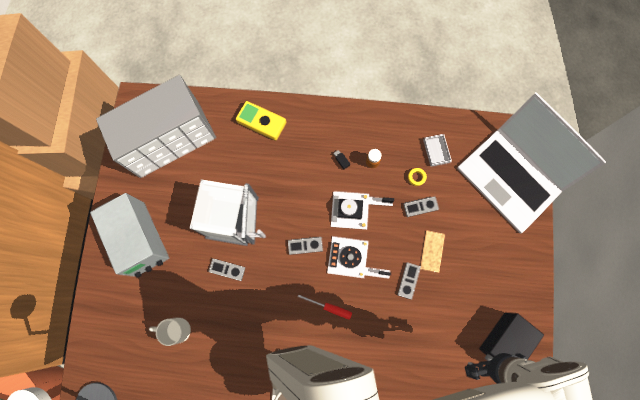

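View pics/side0.png

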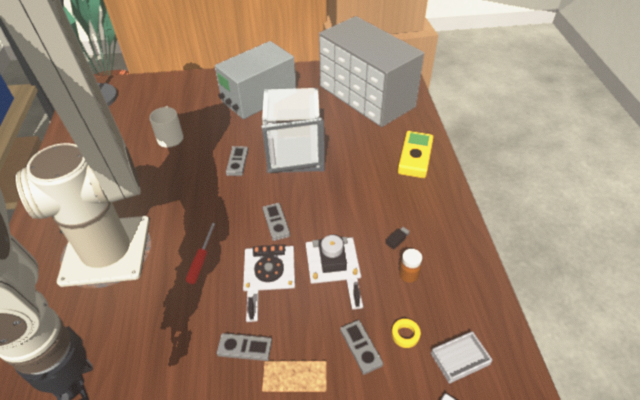

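```bash
cat > h.py <<'E'
import numpy as np,cv2,pickle
from station import manip
def cast(d,uv,z):
    uv=np.asarray(uv,float).reshape(-1,2); K=d["mtx"]; s=(uv-K[:2,2])/np.array([K[0,0],K[1,1]])
    p=s.copy()
    for _ in range(20): p=s/(1+d["k1"]*(p**2).sum(1,keepdims=True))
    T=d["world_from_camera"]; r=np.c_[p,np.ones(len(p))]@T[:3,:3].T; o=T[:3,3]
    return o+r*((z-o[2])/r[:,2])[:,None], o, r
def proj(d,X):
    T=np.linalg.inv(d["world_from_camera"]); c=np.atleast_2d(X)@T[:3,:3].T+T[:3,3]; p=c[:,:2]/c[:,2:]
    p=p*(1+d["k1"]*(p**2).sum(1,keepdims=True)); return p@d["mtx"][:2,:2].T+d["mtx"][:2,2]
def tri(d1,uv1,d2,uv2):
    _,o1,r1=cast(d1,uv1,0);_,o2,r2=cast(d2,uv2,0)
    A=np.c_[r1[0],-r2[0]]; t=np.linalg.lstsq(A,o2-o1,rcond=None)[0]
    a=o1+t[0]*r1[0];b=o2+t[1]*r2[0]; return (a+b)/2,np.linalg.norm(a-b)
def cloud(d):
    h,w=d["range_z"].shape; uv=np.stack(np.meshgrid(np.arange(w),np.arange(h)),-1).reshape(-1,2)
    _,o,r=cast(d,uv,0); return (o+r*d["range_z"].reshape(-1,1)).reshape(h,w,3)
def rect(P):
    (c,s,a)=cv2.minAreaRect((P[:,:2]*1000).astype(np.float32)); 
    if s[0]<s[1]: s=s[::-1];a+=90
    return np.array(c)/1000,np.array(s),(a+90)%180-90
def shot(n,tag):
    d=manip.get_image(n); pickle.dump(d,open(f"{n}{tag}.pkl","wb")); return d
def load(n,tag): return pickle.load(open(f"{n}{tag}.pkl","rb"))
def zone(d,z,zlo,zhi,color,box):
    """mask by colour fn(hsv), world box at plane z, depth height range; returns contours"""
    hsv=cv2.cvtColor(d["frame"],cv2.COLOR_RGB2HSV).astype(int); C=cloud(d)
    m=color(hsv)&(C[...,2]>zlo)&(C[...,2]<zhi)&(C[...,0]>box[0])&(C[...,0]<box[1])&(C[...,1]>box[2])&(C[...,1]<box[3])
    m=cv2.morphologyEx(m.astype(np.uint8),cv2.MORPH_CLOSE,np.ones((5,5)))
    return cv2.findContours(m,cv2.RETR_EXTERNAL,cv2.CHAIN_APPROX_NONE)[0]
def blobs(d,z,zlo,zhi,color,box=(.2,.8,-.6,.6),amin=60):
    for c in zone(d,z,zlo,zhi,color,box):
        if cv2.contourArea(c)>amin:
            P,_,_=cast(d,c,z); print(rect(P),c.reshape(-1,2).mean(0).round(),cv2.contourArea(c))
E
python3 - <<'E'
from h import *
for n in("top","side"):
    d=load(n,0); print(n); C=cloud(d)
    print("fascia/any");blobs(d,.014,.008,.03,lambda h:(h[...,1]<200))
    print("cork");blobs(d,.005,-.01,.02,lambda h:(h[...,0]>8)&(h[...,0]<28)&(h[...,1]>70)&(h[...,2]>170))
    print("white");blobs(d,.004,-.01,.09,lambda h:(h[...,1]<60)&(h[...,2]>150),amin=300)
t=load("top",0)["frame"][170:290,180:460];s=load("side",0)["frame"][80:400,200:400]
cv2.imwrite("pics/t1.png",cv2.resize(t[:85,:100],None,fx=7,fy=7,interpolation=2)[...,::-1])
cv2.imwrite("pics/s1.png",cv2.resize(s[:100,50:140],None,fx=6,fy=6,interpolation=2)[...,::-1])
E
```

```text
top
fascia/any
(array([ 0.22740553, -0.10314359]), array([48.6877861 , 25.89166069]), 74.93572235107422) [344. 314.] 77.5
(array([0.32911792, 0.28820911]), array([117.09641266,  60.71629715]), 73.15845489501953) [225. 268.] 454.0
(array([ 0.4084938 , -0.09680731]), array([113.01377106, 109.92156982]), -84.67396926879883) [344. 257.] 673.0
(array([0.42922205, 0.04140005]), array([110.18804169,  46.99871826]), -78.56107807159424) [305. 246.] 438.5
(array([ 0.39600702, -0.33838794]), array([232.2850647 ,  84.03538513]), -35.54811096191406) [422. 264.] 764.5
(array([0.50049005, 0.26307358]), array([94.4567337 , 21.67896461]), -3.5657882690429688) [240. 218.] 110.5
(array([0.42141129, 0.54987378]), array([215.28378296,  33.67494965]), 37.185855865478516) [157. 235.] 77.0
(array([ 0.60094788, -0.32775009]), array([108.69107819,  60.46214676]), -69.94032287597656) [421. 206.] 398.5
(array([ 0.53860626, -0.07659394]), array([153.63391113,  84.51300049]), 48.01313400268555) [344. 215.] 222.0
(array([ 0.69743341, -0.31329663]), array([60.28787994, 58.34771729]), -58.06759834289551) [417. 176.]
[... 3516 characters left out ...]
-12.505874633789062) [244. 346.] 951.5
(array([ 0.59732568, -0.32939359]), array([109.88904572,  44.87103653]), -71.6758041381836) [359. 342.] 679.0
(array([ 0.40541388, -0.14346393]), array([205.92146301, 123.32881927]), 87.56026458740234) [264. 281.] 1313.0
(array([ 0.56376184, -0.13107553]), array([219.91070557, 123.12342072]), -88.84994459152222) [339. 272.] 2269.5
(array([0.43042764, 0.04237522]), array([121.97554779,  45.18477249]), -79.23763179779053) [276. 221.] 545.5
(array([0.49613831, 0.2747515 ]), array([143.35888672,  78.77784729]), -3.5128707885742188) [293. 159.] 591.0
(array([0.71184106, 0.56189795]), array([332.73919678,  88.95081329]), -54.93120193481445) [354.  97.] 1129.0
```

View pics/t1.png

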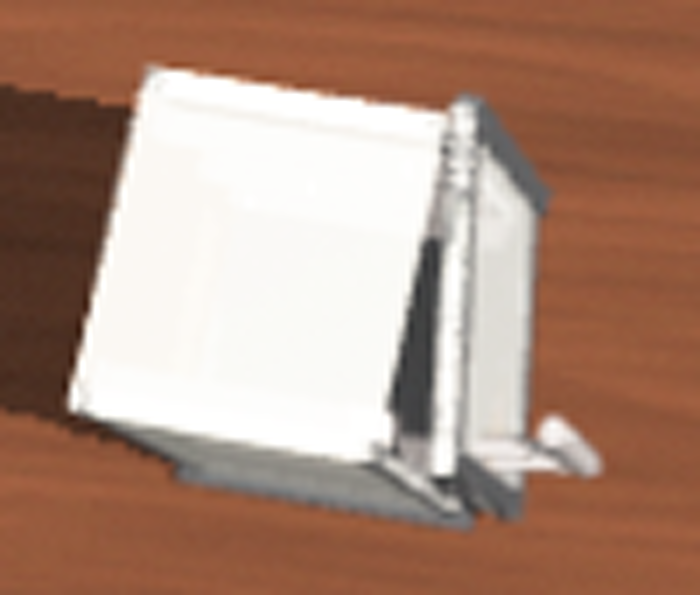

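View pics/s1.png

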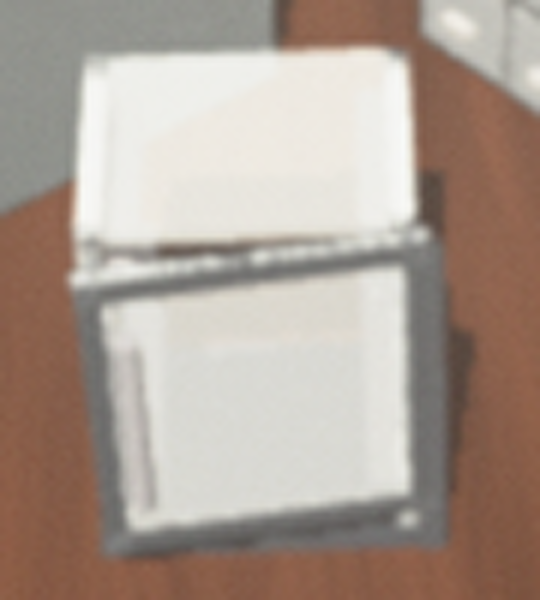

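```bash
python3 - <<'E'
from h import *
d=load("top",0);s=load("side",0)
f=lambda x,y:((x+.5)/7-.5+180,(y+.5)/7-.5+170)
g=lambda x,y:((x+.5)/6-.5+250,(y+.5)/6-.5+80)
P=cast(d,[f(150,68),f(72,410),f(385,462),f(447,112),f(468,98),f(448,478),f(553,428)],.19)[0];print(P.round(4))
Q=cast(s,[g(88,58),g(408,52),g(415,225),g(82,248),g(72,280),g(428,235)],.19)[0];print("side",Q.round(4))
c=P[:4].mean(0);print(c)
for a,b in((1,2),(0,3),(2,3),(1,0)):
    v=P[b]-P[a];print(np.linalg.norm(v),np.degrees(np.arctan2(v[1],v[0])))
v=P[5]-P[4];print("door",np.linalg.norm(v),np.degrees(np.arctan2(v[1],v[0])))
# black fins
for n,dd in(("top",d),("side",s)):
    print(n);blobs(dd,.044,-.02,.08,lambda h:(h[...,2]<70),box=(.3,.7,-.3,-.15),amin=5)
E
```

```text
[[0.5752 0.3555 0.19  ]
 [0.4275 0.3649 0.19  ]
 [0.4189 0.2316 0.19  ]
 [0.5676 0.2264 0.19  ]
 [0.5744 0.2184 0.19  ]
 [0.4148 0.2049 0.19  ]
 [0.4394 0.1646 0.19  ]]
side [[0.4291 0.3664 0.19  ]
 [0.577  0.3522 0.19  ]
 [0.5669 0.2249 0.19  ]
 [0.4221 0.2271 0.19  ]
 [0.4172 0.2059 0.19  ]
 [0.5718 0.2173 0.19  ]]
[0.49727854 0.29459576 0.19      ]
0.13358344687904364 -93.70073132822459
0.12941762634023424 -93.35381323115013
0.14883806123293922 -2.015276180587021
0.14799021484745034 -3.6196189128248917
door 0.16014724863420687 -175.16718116337876
top
(array([ 0.31553992, -0.28919073]), array([18.64040184,  9.47219467]), 3.5534298419952393) [406. 290.] 16.0
(array([ 0.36347919, -0.21821666]), array([32.07123566,  7.22050428]), 85.60515594482422) [384. 273.] 14.0
(array([ 0.57883167, -0.28881631]), array([20.21866035, 13.12628078]), 2.9943439960479736) [410. 208.] 15.0
(array([ 0.59865533, -0.21393381]), array([36.3469429 , 13.38286304]), -84.6658673286438) [388. 200.] 35.5
side
(array([ 0.3236778 , -0.31040649]), array([19.07142067,  8.96121407]), -6.551841735839844) [230. 342.] 28.0
(array([ 0.36682333, -0.23965685]), array([34.44028091,  4.34732819]), 89.1688003540039) [252. 310.] 7.5
```

```bash
cat >> h.py <<'E'
from scipy.spatial.transform import Rotation as Ro
def plan(x,y,z,yaw):
    """tool x axis at world yaw (deg), tool down. Prints tool-frame translation (before turning) and turn."""
    s=manip.get_state(); R=Ro.from_quat(s["tcp_rot"]); t=np.radians(yaw)
    Rt=Ro.from_matrix(np.array([[np.cos(t),np.sin(t),0],[np.sin(t),-np.cos(t),0],[0,0,-1]]))
    d=R.inv().apply(np.array([x,y,z])-s["ee_pos"]); rv=(R.inv()*Rt).as_rotvec()
    X=R.as_matrix()[:,0]; dt=Rt.inv().apply(np.array([x,y,z])-s["ee_pos"])
    print("shift",d.round(4),"rows",round(np.linalg.norm(d)/.0417,1),"rot",rv.round(3),"rows",round(np.linalg.norm(rv)/.125,1),"| shift after turn",dt.round(4),"| yaw",np.degrees(np.arctan2(X[1],X[0])).round(2),"pos",s["ee_pos"].round(4),"q6",s["joint_positions"][5].round(2),"F",s["ft_force"].round(1))
E
python3 - <<'E'
from h import *
d=load("top",0);s=load("side",0)
f=lambda x,y:((x+.5)/7-.5+180,(y+.5)/7-.5+170)
g=lambda x,y:((x+.5)/6-.5+250,(y+.5)/6-.5+80)
print(tri(d,f(555,430),s,g(130,350)), cast(s,g(130,350),.19)[0])
plan(.4394,.165,.29,113)
E
```

```text
(array([0.43966544, 0.16494602, 0.18333695]), np.float64(0.00023561272093412935)) [[0.44004516 0.15712277 0.19      ]]
shift [ 0.468  -0.5358 -0.0365] rows 17.1 rot [-1.00e-03 -2.00e-03 -1.69e+00] rows 13.5 | shift after turn [ 0.4761  0.5286 -0.0375] | yaw 16.15 pos [ 0.1389 -0.4798  0.2525] q6 1.57 F [ 0.1 -0.5  0.1]
```

```bash
python3 shift.py '[[0,0,0,0.0234,-0.0268,-0.0018,0.06],[0,0,0,0.0234,-0.0268,-0.0018,0.06],[0,0,0,0.0234,-0.0268,-0.0018,0.06],[0,0,0,0.0234,-0.0268,-0.0018,0.06],[0,0,0,0.0234,-0.0268,-0.0018,0.06],[0,0,0,0.0234,-0.0268,-0.0018,0.06],[0,0,0,0.0234,-0.0268,-0.0018,0.06],[0,0,0,0.0234,-0.0268,-0.0018,0.06],[0,0,0,0.0234,-0.0268,-0.0018,0.06],[0,0,0,0.0234,-0.0268,-0.0018,0.06]]' 40
python3 shift.py '[[0,0,0,0.0234,-0.0268,-0.0018,0.06],[0,0,0,0.0234,-0.0268,-0.0018,0.06],[0,0,0,0.0234,-0.0268,-0.0018,0.06],[0,0,0,0.0234,-0.0268,-0.0018,0.06],[0,0,0,0.0234,-0.0268,-0.0018,0.06],[0,0,0,0.0234,-0.0268,-0.0018,0.06],[0,0,0,0.0234,-0.0268,-0.0018,0.06],[0,0,0,0.0234,-0.0268,-0.0018,0.06],[0,0,0,0.0234,-0.0268,-0.0018,0.06],[0,0,0,0.0234,-0.0268,-0.0018,0.06]]'
python3 shift.py '[[0,0,-0.12,0,0,0,0.06],[0,0,-0.12,0,0,0,0.06],[0,0,-0.12,0,0,0,0.06],[0,0,-0.12,0,0,0,0.06],[0,0,-0.12,0,0,0,0.06],[0,0,-0.12,0,0,0,0.06],[0,0,-0.12,0,0,0,0.06]]'
python3 shift.py '[[0,0,-0.12,0,0,0,0.06],[0,0,-0.12,0,0,0,0.06],[0,0,-0.12,0,0,0,0.06],[0,0,-0.12,0,0,0,0.06],[0,0,-0.12,0,0,0,0.06],[0,0,-0.12,0,0,0,0.06],[0,0,-0.12,0,0,0,0.06],[0,0,0,0,0,0,0.06]]'
python3 -c "
from h import *
plan(.4395,.1645,.182,113)"
```

```text
time: 0.93
ee_pos: [0.2893, -0.1561, 0.2712]
tcp_rot: [0.99, 0.14, -0.0, -0.0]
ft_force: [1.0, -0.5, 0.2]
grip_width: 0.0595
grasp_force: 0.0
time: 1.77
ee_pos: [0.445, 0.1485, 0.289]
tcp_rot: [0.988, 0.156, -0.002, -0.008]
ft_force: [0.4, -0.1, -0.4]
grip_width: 0.0599
grasp_force: 0.0
time: 2.35
ee_pos: [0.445, 0.1455, 0.2889]
tcp_rot: [0.838, 0.545, 0.001, -0.008]
ft_force: [0.6, 0.2, 0.1]
grip_width: 0.0601
grasp_force: 0.0
time: 3.02
ee_pos: [0.445, 0.1455, 0.289]
tcp_rot: [0.545, 0.839, 0.005, -0.007]
ft_force: [-0.4, 0.3, 0.1]
grip_width: 0.0601
grasp_force: 0.0
shift [0.0179 0.0026 0.1073] rows 2.6 rot [ 0.    -0.016  0.017] rows 0.2 | shift after turn [0.0196 0.0023 0.107 ] | yaw 113.98 pos [0.445  0.1455 0.289 ] q6 1.46 F [-0.4  0.3  0.1]
```

```bash
python3 shift.py '[[0,-0.016,0.017,0.0195,0.0023,0.0,0.06],[0,0,0,0,0,0.03,0.06],[0,0,0,0,0,0.03,0.06],[0,0,0,0,0,0.03,0.06],[0,0,0,0,0,0.017,0.06],[0,0,0,0,0,0,0.06]]' 
python3 shift.py '[[0,0,0,0,0,0,0],[0,0,0,0,0,0,0],[0,0,0,0,0,0,0],[0,0,0,0,0,0,0],[0,0,0,0,0,0,0],[0,0,0,0,0,0,0],[0,0,0,0,0,0,0],[0,0,0,0,0,0,0]]' 30
python3 -c "
from h import *
plan(.4395,.1645,.182,113)"
```

```text
time: 3.52
ee_pos: [0.4365, 0.1633, 0.1785]
tcp_rot: [0.554, 0.833, -0.003, -0.002]
ft_force: [-0.3, -0.7, -0.8]
grip_width: 0.06
grasp_force: 0.0
time: 4.18
ee_pos: [0.4385, 0.1639, 0.1842]
tcp_rot: [0.553, 0.833, -0.0, 0.0]
ft_force: [-4.6, -2.5, 6.1]
grip_width: 0.0109
grasp_force: 29.5
shift [0.0002 0.0012 0.0022] rows 0.1 rot [ 0.     0.    -0.002] rows 0.0 | shift after turn [0.0002 0.0012 0.0022] | yaw 112.87 pos [0.4385 0.1639 0.1842] q6 1.53 F [-4.6 -2.5  6.1]
```

```bash
python3 shift.py '[[0,0,-0.1,-0.0145,0.0007,0,0],[0,0,-0.1,-0.0145,0.0007,0,0],[0,0,-0.1,-0.0145,0.0007,0,0],[0,0,-0.1,-0.0145,0.0007,0,0],[0,0,-0.1,-0.0145,0.0007,0,0],[0,0,-0.1,-0.0145,0.0007,0,0],[0,0,-0.1,-0.0145,0.0007,0,0],[0,0,-0.1,-0.0145,0.0007,0,0],[0,0,0,0,0,0,0]]' 
python3 -c "
from h import *
plan(.645,.097,.182,220)"
```

```text
time: 4.93
ee_pos: [0.5228, 0.083, 0.1842]
tcp_rot: [0.184, 0.983, -0.001, 0.002]
ft_force: [-2.6, -5.3, 4.7]
grip_width: 0.0109
grasp_force: 29.9
shift [-0.1088  0.0574  0.0027] rows 3.0 rot [-0.004  0.004 -1.069] rows 8.6 | shift after turn [-0.1026 -0.0678  0.0022] | yaw 158.74 pos [0.5228 0.083  0.1842] q6 0.53 F [-2.6 -5.3  4.7]
```

```bash
python3 shift.py '[[0,0,-0.1,-0.0145,0.0007,0,0],[0,0,-0.1,-0.0145,0.0007,0,0],[0,0,-0.1,-0.0145,0.0007,0,0],[0,0,-0.1,-0.0145,0.0007,0,0],[0,0,-0.1,-0.0145,0.0007,0,0],[0,0,-0.1,-0.0145,0.0007,0,0],[0,0,-0.1,-0.0145,0.0007,0,0],[0,0,-0.1,-0.0145,0.0007,0,0],[0,0,0,0,0,0,0]]' 
python3 shift.py '[[0,0,-0.1,-0.0145,0.0007,0,0],[0,0,-0.1,-0.0145,0.0007,0,0],[0,0,0,0,0,0,0],[0,0,0,0,0,0,0.04],[0,0,0,0,0,0,0.04],[0,0,0,0,0,0,0.04],[0,0,0,0,0,-0.03,0.04],[0,0,0,0,0,-0.03,0.04],[0,0,0,0,0,-0.03,0.04],[0,0,0,0,0,-0.03,0.04]]'
python3 - <<'E'
from h import *
plan(.364,-.222,.2,86.5)
E
```

```text
time: 5.68
ee_pos: [0.6364, 0.0891, 0.1843]
tcp_rot: [-0.214, 0.977, -0.0, 0.003]
ft_force: [0.4, -0.8, 4.2]
grip_width: 0.0109
grasp_force: 30.1
time: 6.52
ee_pos: [0.6576, 0.1027, 0.3042]
tcp_rot: [-0.308, 0.951, 0.0, 0.0]
ft_force: [0.9, 0.3, 0.4]
grip_width: 0.0399
grasp_force: 0.0
shift [ 0.4283 -0.0907  0.104 ] rows 10.8 rot [1.000e-03 0.000e+00 2.259e+00] rows 18.1 | shift after turn [-0.342  -0.2733  0.1042] | yaw -144.08 pos [0.6576 0.1027 0.3042] q6 -0.47 F [0.9 0.3 0.4]
```

```bash
python3 shift.py '[[0,0,0,0.0357,-0.0076,0,0.04],[0,0,0,0.0357,-0.0076,0,0.04],[0,0,0,0.0357,-0.0076,0,0.04],[0,0,0,0.0357,-0.0076,0,0.04],[0,0,0,0.0357,-0.0076,0,0.04],[0,0,0,0.0357,-0.0076,0,0.04],[0,0,0,0.0357,-0.0076,0,0.04],[0,0,0,0.0357,-0.0076,0,0.04],[0,0,0,0.0357,-0.0076,0,0.04],[0,0,0,0.0357,-0.0076,0,0.04]]'
python3 shift.py '[[0,0,0.12,0.0357,-0.0076,0,0.04],[0,0,0.12,0.0357,0,0,0.04],[0,0,0.12,0,0,0,0.04],[0,0,0.12,0,0,0,0.04],[0,0,0.12,0,0,0,0.04],[0,0,0.12,0,0,0,0.04],[0,0,0.12,0,0,0,0.04],[0,0,0.12,0,0,0,0.04],[0,0,0.12,0,0,0,0.04],[0,0,0.12,0,0,0,0.04]]'
python3 shift.py '[[0,0,0.12,0,0,0,0.04],[0,0,0.12,0,0,0,0.04],[0,0,0.12,0,0,0,0.04],[0,0,0.12,0,0,0,0.04],[0,0,0.12,0,0,0,0.04],[0,0,0.12,0,0,0,0.04],[0,0,0.12,0,0,0,0.04],[0,0,0.12,0,0,0,0.04],[0,0,0.12,0,0,0,0.04],[0,0,0,0,0,0,0.04]]'
python3 - <<'E'
from h import *
s=shot("side",1);t=shot("top",1)
W=lambda h:(h[...,1]<60)&(h[...,2]>150)
for d in(t,s):
    print(); blobs(d,.004,-.01,.09,W,box=(.25,.75,-.3,0),amin=300)
print("fin side");blobs(s,.044,.0,.08,lambda h:(h[...,2]<75),box=(.3,.7,-.3,-.15),amin=5)
cv2.imwrite("pics/s2.png",cv2.resize(s["frame"][60:340,210:410],None,fx=2.1,fy=2.1,interpolation=2)[...,::-1])
plan(.364,-.222,.2,87.5)
E
```

```text
time: 7.35
ee_pos: [0.4124, -0.1692, 0.3026]
tcp_rot: [-0.309, 0.951, -0.0, 0.001]
ft_force: [0.3, 1.1, 0.1]
grip_width: 0.0399
grasp_force: 0.0
time: 8.18
ee_pos: [0.3582, -0.2127, 0.3024]
tcp_rot: [0.286, 0.958, 0.0, 0.001]
ft_force: [-0.1, 0.1, -0.4]
grip_width: 0.0399
grasp_force: 0.0
time: 9.02
ee_pos: [0.3583, -0.2126, 0.3024]
tcp_rot: [0.736, 0.677, 0.001, 0.0]
ft_force: [-0.3, -0.2, 0.1]
grip_width: 0.0398
grasp_force: 0.0

(array([ 0.40596008, -0.13227551]), array([182.79223633, 122.43899536]), 87.47879791259766) [353. 259.] 793.5
(array([ 0.56356409, -0.13507108]), array([200.41241455, 120.58371735]), -89.02695804834366) [357. 209.] 1063.5

(array([ 0.4052876 , -0.14364572]), array([205.80195618, 122.98117828]), 87.31524658203125) [264. 281.] 1280.0
(array([ 0.56339569, -0.13118073]), array([219.429245  , 123.29347229]), -89.12075853347778) [338. 271.] 2207.5
fin side
(array([ 0.32228137, -0.30977533]), array([20.7974472 , 12.20486259]), -0.37355804443359375) [230. 342.] 35.5
(array([ 0.58066528, -0.3109567 ]), array([19.8664341 , 11.47729206]), 13.377692222595215) [353. 329.] 31.0
(array([ 0.36690405, -0.23445184]), array([45.30327606,  8.78388596]), 89.39761352539062) [251. 308.] 49.0
(array([ 0.60159045, -0.2285739 ]), array([46.30426788,  6.70565271]), 81.23359680175781) [356. 295.] 39.0
shift [-0.0088  0.0061  0.1025] rows 2.5 rot [ 0.001 -0.001 -0.035] rows 0.3 | shift after turn [-0.009   0.0059  0.1025] | yaw 85.51 pos [ 0.3585 -0.2128  0.3025] q6 1.11 F [0.6 0.4 0.4]
```

View pics/s2.png

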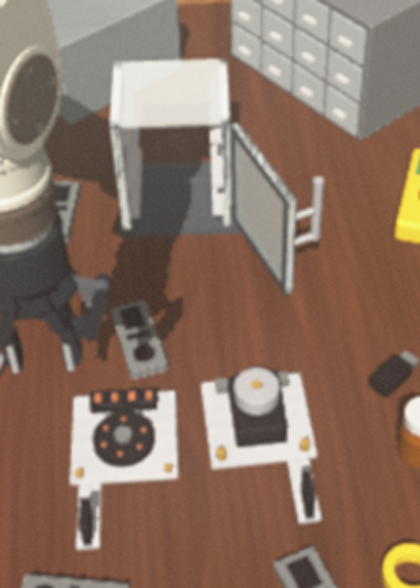

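```bash
python3 shift.py '[[0,0,-0.035,-0.0090,0.0062,0,0.05],[0,0,0,0,0,0.04,0.05],[0,0,0,0,0,0.04,0.05],[0,0,0,0,0,0.04,0.05],[0,0,0,0,0,0.04,0.05],[0,0,0,0,0,0.04,0.05],[0,0,0,0,0,0.04,0.05],[0,0,0,0,0,0.03,0.05],[0,0,0,0,0,0,0.05],[0,0,0,0,0,0,0.05]]' 120
python3 -c "
from h import *
plan(.3645,-.222,.032,87.5)"
```

```text
time: 9.95
ee_pos: [0.3634, -0.2214, 0.0316]
tcp_rot: [0.723, 0.691, 0.0, -0.002]
ft_force: [-0.3, 0.2, 0.5]
grip_width: 0.05
grasp_force: 0.0
shift [-0.0005  0.0012 -0.0004] rows 0.0 rot [-0.003 -0.003 -0.001] rows 0.0 | shift after turn [-0.0005  0.0012 -0.0004] | yaw 87.47 pos [ 0.3634 -0.2214  0.0316] q6 1.07 F [-0.3  0.2  0.5]
```

```bash
python3 shift.py '[[0,0,0,0,0,0,0],[0,0,0,0,0,0,0],[0,0,0,0,0,0,0],[0,0,0,0,0,0,0],[0,0,0,0,0,0,0],[0,0,0,0,0,0,0],[0,0,0,0,0,0,0],[0,0,0,0,0,0,0],[0,0,0,0,0,0,0]]' 120
python3 shift.py '[[0,0,0,0,0,-0.01,0],[0,0,0,0,0,-0.02,0],[0,0,0,0,0,-0.03,0],[0,0,0,0,0,-0.02,0],[0,0,0,0,0,0,0],[0,0,0,0,0,0,0]]'
python3 - <<'E'
from h import *
s=shot("side",2);t=shot("top",2)
W=lambda h:(h[...,1]<60)&(h[...,2]>150)
for d in(t,s):
    print(); blobs(d,.084,.04,.15,W,box=(.25,.5,-.3,0.05),amin=200)
C=cloud(t);hsv=cv2.cvtColor(t["frame"],cv2.COLOR_RGB2HSV)
m=(hsv[...,1]<60)&(hsv[...,2]>150)&(C[...,0]>.35)&(C[...,0]<.47)&(C[...,1]>-.17)&(C[...,1]<-.03)&(C[...,2]>.05)&(C[...,2]<.1)
P=C[m];A=np.c_[P[:,:2]-P[:,:2].mean(0),np.ones(len(P))];print(len(P),np.linalg.lstsq(A,P[:,2],rcond=None)[0])
plan(.4524,.1756,.1,86.4)
E
```

```text
time: 10.7
ee_pos: [0.3665, -0.2235, 0.0348]
tcp_rot: [0.723, 0.691, 0.001, 0.003]
ft_force: [-0.3, -0.1, 7.1]
grip_width: 0.0081
grasp_force: 117.2
time: 11.2
ee_pos: [0.366, -0.2232, 0.1144]
tcp_rot: [0.723, 0.691, 0.001, 0.003]
ft_force: [-0.2, -0.4, -2.8]
grip_width: 0.0082
grasp_force: 117.1

(array([ 0.44964392, -0.10194977]), array([119.43031311,  35.52048111]), 88.08745574951172) [350. 239.] 247.0

(array([ 0.45153021, -0.10533762]), array([121.32723236,  34.65061951]), 89.10205841064453) [286. 247.] 394.0
379 [0.00519316 0.00504682 0.08130237]
shift [0.4012 0.0701 0.0124] rows 9.8 rot [ 0.001 -0.     0.018] rows 0.1 | shift after turn [0.4024 0.063  0.0121] | yaw 87.41 pos [ 0.3642 -0.2221  0.1121] q6 1.07 F [-0.3  0.5 -1.5]
```

```bash
python3 - <<'E'
from h import *
for n,box,th in(("top",(185,175,250,245),225),("side",(255,80,330,130),200)):
  for tag in (0,1):
    d=load(n,tag);g=d["frame"].min(2);m=np.zeros_like(g);x0,y0,x1,y1=box
    m[y0:y1,x0:x1]=g[y0:y1,x0:x1]>th
    m=cv2.morphologyEx(m,cv2.MORPH_OPEN,np.ones((7,7)))
    c=max(cv2.findContours(m,0,1)[0],key=cv2.contourArea)
    h=cv2.convexHull(c); e=cv2.approxPolyDP(h,4,True).reshape(-1,2)
    P=cast(d,h,.19)[0]; print(n,tag,rect(P),[tuple(x) for x in e])
    # fit line of each long hull side via contour points near rect sides
    Q=cast(d,c,.19)[0][:,:2]; yaw=np.radians(86.4); X=np.array([np.cos(yaw),np.sin(yaw)]);Y=np.array([-X[1],X[0]])
    q=(Q-[.498,.295])@np.c_[X,Y]
    for nm,sel,a,b in(("back",(q[:,0]>.055)&(abs(q[:,1])<.06),1,0),("+y",(q[:,1]>.06)&(abs(q[:,0])<.05),0,1),("-y",(q[:,1]<-.06)&(abs(q[:,0])<.05),0,1)):
        if sel.sum()>5:
            v=np.polyfit(q[sel,a],q[sel,b],1); print(nm,sel.sum(),"slope deg",np.degrees(v[0]).round(2),"off",v[1].round(4))
E
```

```text
top 0 (array([0.49655762, 0.29565479]), array([148.51113892, 131.07418823]), -3.975677490234375) [(np.int32(201), np.int32(181)), (np.int32(241), np.int32(186)), (np.int32(232), np.int32(234)), (np.int32(192), np.int32(227))]
back 40 slope deg 0.33 off 0.064
+y 34 slope deg -0.56 off 0.0743
-y 33 slope deg -0.35 off -0.0712
top 1 (array([0.5211532 , 0.27882007]), array([102.16099548,  64.54161072]), 86.05371856689453) [(np.int32(209), np.int32(187)), (np.int32(240), np.int32(191)), (np.int32(237), np.int32(211)), (np.int32(222), np.int32(210))]
side 0 (array([0.49682394, 0.29296765]), array([149.5242157 , 133.37091064]), -5.918891906738281) [(np.int32(316), np.int32(90)), (np.int32(316), np.int32(117)), (np.int32(263), np.int32(118)), (np.int32(265), np.int32(91))]
back 44 slope deg 2.85 off 0.063
+y 23 slope deg -0.09 off 0.0737
-y 23 slope deg 0.28 off -0.0721
side 1 (array([0.49618863, 0.2936134 ]), array([146.62232971, 132.31767273]), -5.199920654296875) [(np.int32(317), np.int32(92)), (np.int32(317), np.int32(116)), (np.int32(263), np.int32(117)), (np.int32(268), np.int32(90))]
back 44 slope deg 2.05 off 0.0619
+y 23 slope deg -0.33 off 0.0734
-y 23 slope deg -1.85 off -0.071
```

```bash
python3 -c "
from h import *
plan(.4418,.036,.112,86.1)"
```

```text
shift [0.2613 0.0659 0.0003] rows 6.5 rot [ 0.001 -0.     0.023] rows 0.2 | shift after turn [2.628e-01 5.990e-02 1.000e-04] | yaw 87.41 pos [ 0.3642 -0.2221  0.1121] q6 1.07 F [-0.3  0.5 -1.5]
```

Gentle transit with 10 rows, then lower.

```bash
python3 shift.py '[[0,0,0.023,0.015,0.003,0,0],[0,0,0,0.031,0.007,0,0],[0,0,0,0.031,0.007,0,0],[0,0,0,0.031,0.0075,0,0],[0,0,0,0.031,0.0075,0,0],[0,0,0,0.031,0.007,0,0],[0,0,0,0.031,0.007,0,0],[0,0,0,0.031,0.007,0,0],[0,0,0,0.031,0.007,0,0],[0,0,0,0,0,0,0]]'
python3 shift.py '[[0,0,0,0,0,0.02,0],[0,0,0,0,0,0.015,0],[0,0,0,0,0,0,0],[0,0,0,0,0,0,0]]'
python3 - <<'E'
from h import *
plan(.4418,.036,.0768,86.1)
t=shot("top",3);s=shot("side",3)
W=lambda h:(h[...,1]<60)&(h[...,2]>150)
for d in(t,s): print(); blobs(d,.046,.02,.08,W,box=(.4,.6,0.03,0.24),amin=100)
u=cv2.resize(t["frame"][170:270,220:340],None,fx=4,fy=4,interpolation=2); v=cv2.resize(s["frame"][80:260,225:345],None,fx=2.3,fy=2.3,interpolation=2)
v=cv2.resize(v,(int(v.shape[1]*400/v.shape[0]),400)); cv2.imwrite("pics/c3.png",np.hstack([u,v])[...,::-1])
E
```

```text
time: 12.13
ee_pos: [0.4429, 0.0406, 0.1115]
tcp_rot: [0.729, 0.685, 0.001, -0.001]
ft_force: [1.0, 0.0, -1.4]
grip_width: 0.0082
grasp_force: 117.2
time: 12.47
ee_pos: [0.4401, 0.0357, 0.076]
tcp_rot: [0.731, 0.683, -0.001, -0.001]
ft_force: [0.5, 0.8, -1.4]
grip_width: 0.0084
grasp_force: 117.3
shift [ 0.0004  0.0016 -0.0008] rows 0.0 rot [-0.004  0.    -0.   ] rows 0.0 | shift after turn [ 0.0004  0.0016 -0.0008] | yaw 86.09 pos [0.4401 0.0357 0.076 ] q6 1.72 F [ 0.5  0.8 -1.4]

(array([0.53575574, 0.2031377 ]), array([97.81282806, 43.71752167]), 72.9794692993164) [259. 206.] 146.5

(array([0.55682806, 0.17858669]), array([176.37800598,  91.79279327]), -89.64752891659737) [317. 171.] 471.0
```

View pics/c3.png

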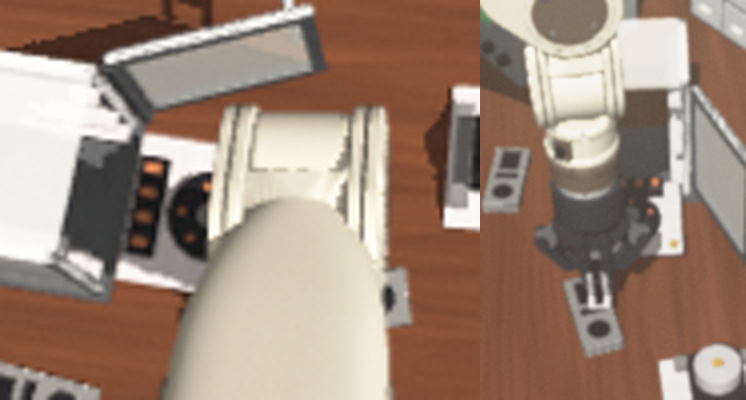

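```bash
python3 shift.py '[[-0.004,0,0,0.01,0.0016,-0.001,0],[0,0,0,0.02,0,0,0],[0,0,0,0.02,0,0,0],[0,0,0,0.01,0,0,0],[0,0,0,0,0,0,0]]'
python3 -c "
from h import *
plan(.4513,.1759,.0768,86.1)"
```

```text
time: 12.98
ee_pos: [0.4489, 0.0979, 0.0796]
tcp_rot: [0.73, 0.684, 0.003, 0.002]
ft_force: [0.4, -0.5, -1.5]
grip_width: 0.0081
grasp_force: 117.3
shift [ 0.078  -0.0028  0.0029] rows 1.9 rot [ 0.008 -0.002  0.003] rows 0.1 | shift after turn [ 0.078  -0.003   0.0028] | yaw 86.25 pos [0.4489 0.0979 0.0796] q6 1.85 F [ 0.4 -0.5 -1.5]
```

```bash
python3 shift.py '[[0,0,0,0.02,-0.001,0.001,0],[0,0,0,0.02,0,0,0],[0,0,0,0.02,0,0,0],[0,0,0,0,0,0,0],[0,0,0,0,0,0,0]]'
python3 -c "
from h import *
plan(.4513,.1759,.0768,86.1)"
```

```text
time: 13.4
ee_pos: [0.4512, 0.156, 0.078]
tcp_rot: [0.73, 0.683, 0.002, 0.002]
ft_force: [-0.7, -1.4, -1.0]
grip_width: 0.0084
grasp_force: 117.3
shift [ 0.0199 -0.0013  0.0012] rows 0.5 rot [ 0.006 -0.     0.001] rows 0.0 | shift after turn [ 0.0198 -0.0013  0.0012] | yaw 86.17 pos [0.4512 0.156  0.078 ] q6 1.97 F [-0.7 -1.4 -1. ]
```

```bash
python3 shift.py '[[0.004,0,0,0,-0.001,0.003,0],[0,0,0,0,0,0.004,0],[0,0,0,0.006,0,0,0],[0,0,0,0.005,0,0,0],[0,0,0,0,0,0,0],[0,0,0,0,0,0,0]]'
python3 -c "
from h import *
plan(.4513,.1759,.0700,86.1)"
```

```text
time: 13.9
ee_pos: [0.4509, 0.1669, 0.0707]
tcp_rot: [0.731, 0.683, 0.001, 0.0]
ft_force: [0.9, -0.3, -3.4]
grip_width: 0.0085
grasp_force: 117.3
shift [ 0.009  -0.0002  0.0007] rows 0.2 rot [ 0.001 -0.     0.   ] rows 0.0 | shift after turn [ 0.009  -0.0002  0.0007] | yaw 86.11 pos [0.4509 0.1669 0.0707] q6 1.99 F [ 0.9 -0.3 -3.4]
```

```bash
python3 shift.py '[[0,0,0,0.004,0,0.001,0],[0,0,0,0.003,0,0,0],[0,0,0,0.002,0,0.0,0],[0,0,0,0,0,0,0],[0,0,0,0,0,0,0]]'
python3 -c "
from h import *
plan(.4513,.1759,.0700,86.1)"
python3 shift.py '[[0,0,0,0.002,0,0.001,0],[0,0,0,0.001,0,0,0],[0,0,0,0.0,0,0.0,0],[0,0,0,0,0,0,0]]'
python3 -c "
from h import *
plan(.4513,.1759,.0700,86.1)"
```

```text
time: 14.32
ee_pos: [0.4515, 0.1761, 0.0698]
tcp_rot: [0.731, 0.683, 0.001, 0.0]
ft_force: [0.8, 0.2, -1.2]
grip_width: 0.0084
grasp_force: 117.3
shift [-0.0003 -0.0002 -0.0002] rows 0.0 rot [ 0.002 -0.001  0.   ] rows 0.0 | shift after turn [-0.0003 -0.0002 -0.0002] | yaw 86.12 pos [0.4515 0.1761 0.0698] q6 2.01 F [ 0.8  0.2 -1.2]
time: 14.65
ee_pos: [0.4515, 0.177, 0.0695]
tcp_rot: [0.731, 0.682, -0.0, 0.002]
ft_force: [-1.5, -7.5, 8.1]
grip_width: 0.008
grasp_force: 119.1
shift [-0.0011 -0.0002 -0.0005] rows 0.0 rot [ 0.002  0.003 -0.002] rows 0.0 | shift after turn [-0.0011 -0.0002 -0.0005] | yaw 86.0 pos [0.4515 0.177  0.0695] q6 2.02 F [-1.5 -7.5  8.1]
```

```bash
python3 shift.py '[[0,0,0,-0.001,0,-0.0005,0],[0,0,0,0,0,0,0.03],[0,0,0,0,0,0,0.03],[0,0,0,0,0,0,0.03],[0,0,0,0,0,0,0.03],[0,0,0,-0.001,0,-0.02,0.03],[0,0,0,-0.002,0,-0.04,0.03],[0,0,0,-0.01,0,-0.04,0.03],[0,0,0,-0.01,0,-0.04,0.03],[0,0,0,-0.03,0,-0.02,0.03]]'
python3 -c "
from h import *
plan(.6015,-.214,.25,91)"
```

```text
time: 15.48
ee_pos: [0.4502, 0.1272, 0.2342]
tcp_rot: [0.729, 0.684, 0.005, 0.002]
ft_force: [1.5, 0.0, -0.4]
grip_width: 0.0299
grasp_force: 0.0
shift [-0.3308  0.173  -0.0158] rows 9.0 rot [ 0.009 -0.004 -0.081] rows 0.7 | shift after turn [-0.3438  0.1453 -0.0158] | yaw 86.34 pos [0.4502 0.1272 0.2342] q6 1.91 F [ 1.5  0.  -0.4]
```

```bash
python3 shift.py '[[0.005,0,-0.081,-0.01,0,-0.01,0.05],[0,0,0,-0.0334,0.0145,0,0.05],[0,0,0,-0.0334,0.0145,0,0.05],[0,0,0,-0.0334,0.0145,0,0.05],[0,0,0,-0.0334,0.0145,0,0.05],[0,0,0,-0.0334,0.0145,0,0.05],[0,0,0,-0.0334,0.0145,0,0.05],[0,0,0,-0.0334,0.0145,0,0.05],[0,0,0,-0.0334,0.0145,0,0.05],[0,0,0,-0.0334,0.0145,0,0.05]]'
python3 shift.py '[[0,0,0,-0.0334,0.0145,0,0.05],[0,0,0,0,0,0,0.05],[0,0,0,0,0,0,0.05]]'
python3 - <<'E'
from h import *
s=shot("side",4);t=shot("top",4)
W=lambda h:(h[...,1]<60)&(h[...,2]>150)
for d in(t,s): print(); blobs(d,.004,-.01,.09,W,box=(.45,.75,-.3,0),amin=300)
plan(.6015,-.214,.032,91)
u=t["frame"][170:250,180:290];v=s["frame"][75:195,250:345]
u=cv2.resize(u,(550,400),interpolation=2);v=cv2.resize(v,(240,400-97),interpolation=2);v=np.vstack([v,np.zeros((97,240,3),np.uint8)])
cv2.imwrite("pics/c4.png",np.hstack([u,v])[...,::-1])
E
```

```text
time: 16.32
ee_pos: [0.5819, -0.1856, 0.2383]
tcp_rot: [0.703, 0.712, -0.001, -0.002]
ft_force: [0.7, 1.0, -0.6]
grip_width: 0.0501
grasp_force: 0.0
time: 16.57
ee_pos: [0.5964, -0.219, 0.2368]
tcp_rot: [0.704, 0.711, -0.001, -0.002]
ft_force: [-0.5, -0.1, 0.1]
grip_width: 0.0498
grasp_force: 0.0

(array([ 0.56294   , -0.09435944]), array([120.53990173, 118.6513443 ]), 1.1380637884140015) [349. 208.] 625.5

(array([ 0.56356995, -0.13228043]), array([217.22476196, 122.97875977]), -89.12075853347778) [338. 270.] 2044.0
shift [0.0023 0.0065 0.2059] rows 4.9 rot [-0.005 -0.002 -0.005] rows 0.1 | shift after turn [0.0026 0.0056 0.2059] | yaw 90.74 pos [ 0.596  -0.2167  0.2379] q6 1.21 F [-0.3  0.4 -0.4]
```

View pics/c4.png

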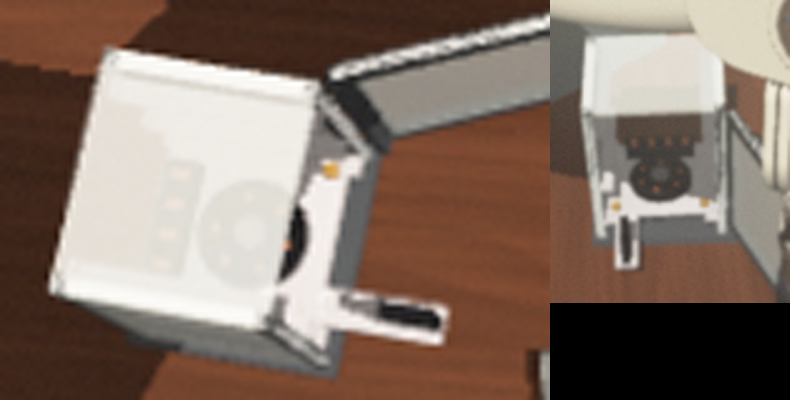

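```bash
python3 shift.py '[[-0.005,-0.002,-0.005,0.0012,0.0071,0,0.05],[0,0,0,0,0,0.03,0.05],[0,0,0,0,0,0.04,0.05],[0,0,0,0,0,0.04,0.05],[0,0,0,0,0,0.04,0.05],[0,0,0,0,0,0.035,0.05],[0,0,0,0,0,0.02,0.05],[0,0,0,0,0,0,0.05]]' 120
python3 -c "
from h import *
plan(.603,-.2157,.032,91)"
python3 shift.py '[[0,0,0,0,0,0,0],[0,0,0,0,0,0,0],[0,0,0,0,0,0,0],[0,0,0,0,0,0,0],[0,0,0,0,0,0,0],[0,0,0,0,0,0,0],[0,0,0,0,0,0,0],[0,0,0,0,0,0,0],[0,0,0,0,0,0,0]]' 120
python3 -c "
from h import *
plan(.603,-.2157,.032,91)"
```

```text
time: 17.33
ee_pos: [0.5999, -0.213, 0.0281]
tcp_rot: [0.7, 0.714, -0.002, -0.004]
ft_force: [-1.2, -0.2, 0.0]
grip_width: 0.0498
grasp_force: 0.0
shift [-0.0028  0.0031 -0.0039] rows 0.1 rot [-0.008 -0.002  0.003] rows 0.1 | shift after turn [-0.0028  0.0031 -0.0039] | yaw 91.16 pos [ 0.5999 -0.213   0.0281] q6 1.21 F [-1.2 -0.2  0. ]
time: 18.08
ee_pos: [0.6057, -0.2168, 0.0369]
tcp_rot: [0.701, 0.713, 0.001, 0.003]
ft_force: [-0.5, 0.4, 6.3]
grip_width: 0.0078
grasp_force: 117.7
shift [ 0.0012 -0.0027  0.0049] rows 0.1 rot [0.007 0.003 0.001] rows 0.1 | shift after turn [ 0.0011 -0.0027  0.0049] | yaw 91.03 pos [ 0.6057 -0.2168  0.0369] q6 1.21 F [-0.5  0.4  6.3]
```

```bash
python3 shift.py '[[0,0,0,0,0,-0.01,0],[0,0,0,0,0,-0.02,0],[0,0,0,0,0,-0.03,0],[0,0,0,0,0,-0.03,0],[0,0,0,0,0,-0.02,0],[0,0,0,0,0,0,0],[0,0,0,0,0,0,0],[0,0,0,0,0,0,0]]'
python3 - <<'E'
from h import *
s=shot("side",5);t=shot("top",5)
plan(.5,.0,.14,86.1)
W=lambda h:(h[...,1]<60)&(h[...,2]>150)
for d in(t,s):
    C=cloud(d); print(); blobs(d,.111,.085,.15,W,box=(.45,.75,-.3,0),amin=100)
    hsv=cv2.cvtColor(d["frame"],cv2.COLOR_RGB2HSV)
    m=W(hsv)&(C[...,0]>.5)&(C[...,0]<.63)&(C[...,1]>-.17)&(C[...,1]<-.03)&(C[...,2]>.085)&(C[...,2]<.125)
    P=C[m]; c0=np.array([.565,-.095]);A=np.c_[P[:,:2]-c0,np.ones(len(P))];print(len(P),np.linalg.lstsq(A,P[:,2],rcond=None)[0],np.median(P[:,2]))
E
```

```text
time: 18.75
ee_pos: [0.6027, -0.216, 0.1426]
tcp_rot: [0.701, 0.713, -0.0, 0.0]
ft_force: [0.7, -0.5, -2.7]
grip_width: 0.0083
grasp_force: 117.3
shift [ 0.2175 -0.0983  0.0016] rows 5.7 rot [-0.002  0.     0.086] rows 0.7 | shift after turn [ 0.2083 -0.1166  0.0013] | yaw 91.01 pos [ 0.6021 -0.2157  0.1413] q6 1.21 F [-0.3  0.6 -2.4]

(array([ 0.5159837 , -0.07834017]), array([84.80381775, 33.22609711]), 88.06873321533203) [344. 217.] 229.5
278 [0.04598469 0.07042132 0.1101192 ] 0.10855158089332184

(array([ 0.52301245, -0.09798952]), array([123.09174347,  45.27060699]), -87.53884291648865) [314. 237.] 549.5
567 [0.01428288 0.00636916 0.111167  ] 0.11021731421641934
```

```bash
python3 -c "
from h import *
plan(.5176,.031,.1413,86.1)"
```

```text
shift [ 2.482e-01 -8.020e-02  2.000e-04] rows 6.3 rot [-0.002  0.     0.086] rows 0.7 | shift after turn [ 0.2404 -0.1011  0.    ] | yaw 91.01 pos [ 0.6021 -0.2157  0.1413] q6 1.21 F [-0.3  0.6 -2.4]
```

```bash
python3 shift.py '[[0,0,0.086,0,0,0,0],[0,0,0,0.01,-0.0043,0,0],[0,0,0,0.033,-0.0139,0,0],[0,0,0,0.033,-0.0139,0,0],[0,0,0,0.033,-0.0139,0,0],[0,0,0,0.033,-0.0139,0,0],[0,0,0,0.033,-0.0139,0,0],[0,0,0,0.033,-0.0139,0,0],[0,0,0,0.022,-0.0093,0,0],[0,0,0,0.0104,-0.0044,0,0]]'
python3 shift.py '[[0,0,0,0,0,0.007,0],[0,0,0,0,0,0.009,0],[0,0,0,0,0,0,0],[0,0,0,0,0,0,0],[0,0,0,0,0,0,0]]'
python3 - <<'E'
from h import *
t=shot("top",6);s=shot("side",6)
plan(.5176,.031,.125,86.1)
u=t["frame"][170:250,200:310];v=s["frame"][75:235,240:360]
u=cv2.resize(u,(550,400),interpolation=2);v=cv2.resize(v,(240,320),interpolation=2);v=np.vstack([v,np.zeros((80,240,3),np.uint8)])
cv2.imwrite("pics/c6.png",np.hstack([u,v])[...,::-1])
E
```

```text
time: 19.68
ee_pos: [0.5158, 0.034, 0.1419]
tcp_rot: [0.729, 0.685, -0.001, -0.001]
ft_force: [-0.3, 0.3, -2.5]
grip_width: 0.0082
grasp_force: 117.4
time: 20.1
ee_pos: [0.5189, 0.0294, 0.1265]
tcp_rot: [0.731, 0.682, -0.0, 0.001]
ft_force: [0.4, 1.0, -2.8]
grip_width: 0.0082
grasp_force: 117.2
shift [ 0.0012 -0.0017  0.002 ] rows 0.1 rot [ 0.002  0.001 -0.002] rows 0.0 | shift after turn [ 0.0012 -0.0017  0.002 ] | yaw 86.0 pos [0.5192 0.0297 0.127 ] q6 1.7 F [-0.6 -0.2 -1.9]
```

View pics/c6.png

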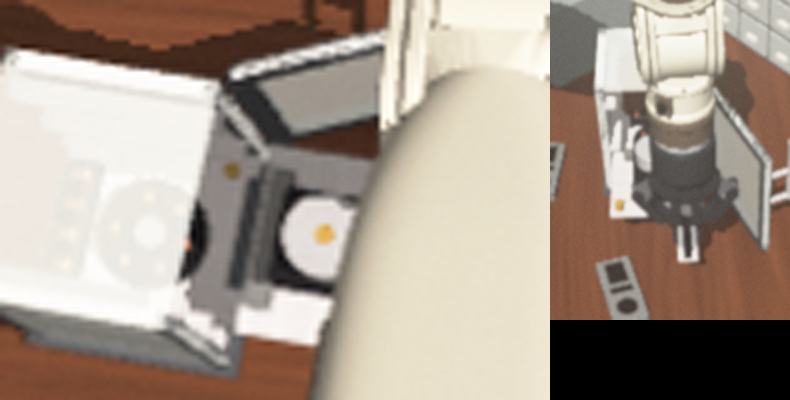

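```bash
python3 shift.py '[[0,0,0,0.011,-0.0016,0.0015,0],[0,0,0,0.02,0,0,0],[0,0,0,0.02,0,0,0],[0,0,0,0.01,0,0,0],[0,0,0,0,0,0,0],[0,0,0,0,0,0,0]]'
python3 -c "
from h import *
plan(.5271,.1707,.125,86.1)"
```

```text
time: 20.7
ee_pos: [0.5212, 0.0919, 0.1254]
tcp_rot: [0.73, 0.683, -0.0, 0.001]
ft_force: [-1.0, -0.2, -3.2]
grip_width: 0.0083
grasp_force: 117.3
shift [0.079  0.0006 0.0003] rows 1.9 rot [0.002 0.002 0.001] rows 0.0 | shift after turn [0.079  0.0005 0.0004] | yaw 86.17 pos [0.5212 0.0919 0.1254] q6 1.81 F [-1.  -0.2 -3.2]
```

```bash
python3 shift.py '[[0,0,0,0.02,0,0,0],[0,0,0,0.02,0,0,0],[0,0,0,0.02,0,0,0],[0,0,0,0.005,0,0.002,0],[0,0,0,0,0,0.002,0],[0,0,0,0,0,0,0]]'
python3 -c "
from h import *
plan(.5271,.1707,.120,86.1)"
```

```text
time: 21.2
ee_pos: [0.526, 0.1565, 0.1215]
tcp_rot: [0.731, 0.683, 0.001, 0.001]
ft_force: [-0.3, 2.5, 1.5]
grip_width: 0.0081
grasp_force: 118.0
shift [0.0142 0.0001 0.0015] rows 0.3 rot [ 0.002 -0.    -0.   ] rows 0.0 | shift after turn [0.0142 0.0001 0.0015] | yaw 86.09 pos [0.526  0.1565 0.1215] q6 1.93 F [-0.3  2.5  1.5]
```

```bash
python3 shift.py '[[0,0,0,0.007,0,0,0],[0,0,0,0.005,0,0,0],[0,0,0,0.002,0,0,0],[0,0,0,0,0,0.0,0],[0,0,0,0,0,0,0]]'
python3 -c "
from h import *
plan(.5271,.1707,.120,86.1)"
python3 shift.py '[[0,0,0,0.0015,0,0.0005,0],[0,0,0,0.001,0,0,0],[0,0,0,0,0,0.0,0],[0,0,0,0,0,0,0]]'
python3 -c "
from h import *
plan(.5271,.1707,.120,86.1)"
```

```text
time: 21.62
ee_pos: [0.526, 0.169, 0.1217]
tcp_rot: [0.731, 0.682, -0.001, 0.001]
ft_force: [-3.8, -4.0, 4.7]
grip_width: 0.0085
grasp_force: 118.7
shift [0.0018 0.001  0.0017] rows 0.1 rot [ 0.001  0.004 -0.002] rows 0.0 | shift after turn [0.0018 0.001  0.0017] | yaw 86.0 pos [0.526  0.169  0.1217] q6 1.95 F [-3.8 -4.   4.7]
time: 21.95
ee_pos: [0.5259, 0.1695, 0.1216]
tcp_rot: [0.732, 0.681, -0.002, 0.002]
ft_force: [-6.1, -11.2, 8.5]
grip_width: 0.0078
grasp_force: 119.7
shift [0.0013 0.0012 0.0016] rows 0.1 rot [ 0.     0.007 -0.004] rows 0.1 | shift after turn [0.0013 0.0012 0.0016] | yaw 85.88 pos [0.5259 0.1695 0.1216] q6 1.96 F [ -6.1 -11.2   8.5]
```

```bash
python3 shift.py '[[0,0,0,-0.001,0,-0.0005,0],[0,0,0,0,0,0,0.03],[0,0,0,0,0,0,0.03],[0,0,0,0,0,0,0.03],[0,0,0,0,0,0,0.03],[0,0,0,0,0,-0.02,0.03],[0,0,0,0,0,-0.03,0.03],[0,0,0,-0.01,0,-0.03,0.03],[0,0,0,-0.02,0,-0.03,0.03],[0,0,0,-0.03,0,-0.01,0.03]]'
python3 shift.py '[[0,0,0,-0.04,0,0,0.07],[0,0,0,-0.04,0,0,0.07],[0,0,0,-0.04,0,0,0.07],[0,0,0,-0.04,0,0,0.07],[0,0,0,-0.04,0,0,0.07],[0,0,0,-0.04,0,0,0.07],[0,0,0,-0.04,0,0,0.07]]'
python3 - <<'E'
from h import *
t=shot("top",7);s=shot("side",7)
plan(.347,-.307,.2,-102.8)
W=lambda h:(h[...,1]<60)&(h[...,2]>140)
for n,d in(("top",t),("side",s)): print(n); blobs(d,.014,.003,.025,W,amin=250,box=(.3,.66,-.45,.35))
u=t["frame"][170:250,180:290];v=s["frame"][75:215,250:345]
u=cv2.resize(u,(510,371),interpolation=2);v=cv2.resize(v,(252,371),interpolation=2)
cv2.imwrite("pics/c7.png",np.hstack([u,v])[...,::-1])
E
```

```text
time: 22.78
ee_pos: [0.5249, 0.1138, 0.2462]
tcp_rot: [0.73, 0.684, 0.004, 0.003]
ft_force: [1.3, -1.2, 0.9]
grip_width: 0.0299
grasp_force: 0.0
time: 23.37
ee_pos: [0.5032, -0.169, 0.2419]
tcp_rot: [0.731, 0.682, 0.001, 0.001]
ft_force: [0.8, 0.9, 1.3]
grip_width: 0.07
grasp_force: 0.0
shift [-0.1459 -0.1453  0.0417] rows 5.0 rot [-0.004  0.004 -2.995] rows 24.0 | shift after turn [0.1656 0.1223 0.0417] | yaw 85.6 pos [ 0.5029 -0.1726  0.2417] q6 1.32 F [-0.4  0.6 -0.3]
top
(array([ 0.34945566, -0.30548553]), array([105.90862274,  43.95692062]), -12.132965087890625) [409. 280.] 387.5
(array([0.32817511, 0.28524512]), array([107.53285217,  45.32933807]), 80.49356842041016) [224. 269.] 293.0
(array([0.42991998, 0.04087714]), array([108.6472702 ,  44.80526733]), -78.58984088897705) [305. 245.] 406.5
side
(array([ 0.3474765 , -0.30806192]), array([105.39015198,  46.55894089]), -12.505874633789062) [245. 346.] 890.0
(array([ 0.59601593, -0.33415375]), array([108.79350281,  44.3181839 ]), -71.81326103210449) [361. 346.] 906.5
```

View pics/c7.png

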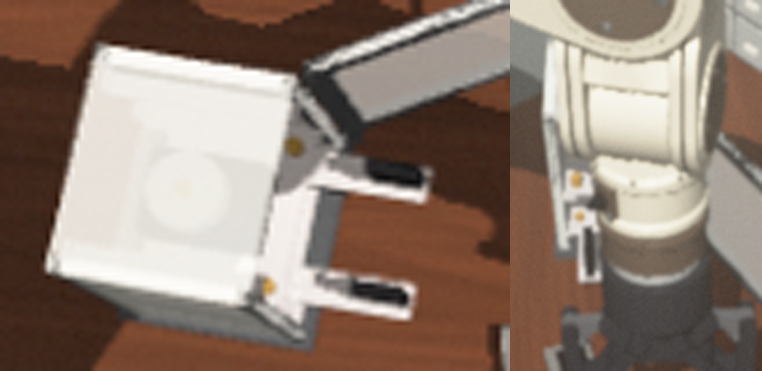

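```bash
python3 shift.py '[[0,0,-0.12,0,0,0,0.08],[0,0,-0.12,0,0,0,0.08],[0,0,-0.12,0,0,0,0.08],[0,0,-0.12,0,0,0,0.08],[0,0,-0.12,0,0,0,0.08],[0,0,-0.12,0,0,0,0.08],[0,0,-0.12,0,0,0,0.08],[0,0,-0.12,0,0,0,0.08],[0,0,-0.12,0,0,0,0.08],[0,0,-0.12,0,0,0,0.08]]' 30
python3 shift.py '[[0,0,-0.12,0,0,0,0.08],[0,0,-0.11,0,0,0,0.08],[0,0,0,0,0,0,0.08]]'
python3 -c "
from h import *
plan(.3485,-.3065,.026,167.5)"
```

```text
time: 24.3
ee_pos: [0.5037, -0.1662, 0.2417]
tcp_rot: [0.215, 0.977, -0.0, 0.001]
ft_force: [0.3, 0.4, 0.3]
grip_width: 0.0803
grasp_force: 0.0
time: 24.55
ee_pos: [0.5037, -0.1663, 0.2417]
tcp_rot: [0.103, 0.995, -0.0, 0.001]
ft_force: [-0.4, 0.2, 0.0]
grip_width: 0.0796
grasp_force: 0.0
shift [ 0.1235 -0.169   0.2155] rows 7.2 rot [-0.     0.002  0.011] rows 0.1 | shift after turn [ 0.1212 -0.1705  0.2157] | yaw 168.16 pos [ 0.5037 -0.1663  0.2417] q6 -0.11 F [-0.4  0.2  0. ]
```

```bash
python3 shift.py '[[0,0.002,0.011,0.0202,-0.0284,0,0.08],[0,0,0,0.0202,-0.0284,0,0.08],[0,0,0,0.0202,-0.0284,0.01,0.08],[0,0,0,0.0202,-0.0284,0.01,0.08],[0,0,0,0.0202,-0.0284,0.01,0.08],[0,0,0,0.0202,-0.0284,0.01,0.08],[0,0,0,0,0,0.035,0.08],[0,0,0,0,0,0.035,0.08],[0,0,0,0,0,0.03,0.08],[0,0,0,0,0,0,0.08]]'
python3 -c "
from h import *
plan(.3485,-.3065,.026,167.5)"
```

```text
time: 25.38
ee_pos: [0.3446, -0.3042, 0.0968]
tcp_rot: [0.111, 0.994, 0.003, -0.004]
ft_force: [-0.4, 0.4, -0.2]
grip_width: 0.0796
grasp_force: 0.0
shift [-0.005  -0.0017  0.0708] rows 1.7 rot [ 0.005 -0.01  -0.005] rows 0.1 | shift after turn [-0.0043 -0.0014  0.0708] | yaw 167.2 pos [ 0.3446 -0.3042  0.0968] q6 -0.5 F [-0.4  0.4 -0.2]
```

```bash
python3 shift.py '[[0.003,-0.006,0,-0.0035,-0.001,0,0.08],[0,0,0,0,0,0.035,0.08],[0,0,0,0,0,0.02,0.08],[0,0,0,0,0,0.015,0.08],[0,0,0,0,0,0,0.08],[0,0,0,0,0,0,0.08]]'
python3 -c "
from h import *
plan(.3485,-.3065,.026,167.5)"
```

```text
time: 25.88
ee_pos: [0.3531, -0.3101, 0.0334]
tcp_rot: [0.11, 0.994, -0.003, 0.004]
ft_force: [0.8, -1.0, 1.5]
grip_width: 0.0801
grasp_force: 0.0
shift [0.0054 0.0026 0.0074] rows 0.2 rot [-0.005  0.008 -0.002] rows 0.1 | shift after turn [0.0053 0.0026 0.0074] | yaw 167.39 pos [ 0.3531 -0.3101  0.0334] q6 -0.5 F [ 0.8 -1.   1.5]
```

```bash
python3 shift.py '[[0,0,0,0,0,0,0.08],[0,0,0,0,0,0,0.08],[0,0,0,0,0,0,0.08],[0,0,0,0,0,0,0.08]]'
python3 -c "
from h import *
plan(.3485,-.3065,.026,167.5)"
```

```text
time: 26.22
ee_pos: [0.3524, -0.3101, 0.0331]
tcp_rot: [0.11, 0.994, -0.003, 0.004]
ft_force: [0.2, 0.2, 1.0]
grip_width: 0.0803
grasp_force: 0.0
shift [0.0047 0.0027 0.007 ] rows 0.2 rot [-0.005  0.008 -0.002] rows 0.1 | shift after turn [0.0046 0.0027 0.0071] | yaw 167.39 pos [ 0.3524 -0.3101  0.0331] q6 -0.5 F [0.2 0.2 1. ]
```

```bash
python3 shift.py '[[-0.005,0.008,0,0.0046,0.0027,0.003,0.08],[0,0,0,0,0,0.004,0.08],[0,0,0,0,0,0,0.08],[0,0,0,0,0,0,0.08],[0,0,0,0,0,0,0.08]]'
python3 -c "
from h import *
plan(.3485,-.3065,.026,167.5)"
python3 shift.py '[[0,0,0,0,0,0,0],[0,0,0,0,0,0,0],[0,0,0,0,0,0,0],[0,0,0,0,0,0,0],[0,0,0,0,0,0,0],[0,0,0,0,0,0,0],[0,0,0,0,0,-0.02,0],[0,0,0,0,0,-0.04,0],[0,0,0,0,0,-0.03,0],[0,0,0,0,0,0,0]]' 30
python3 shift.py '[[0,0,0,0,0,0,0],[0,0,0,0,0,0,0],[0,0,0,0,0,0,0]]'
python3 -c "
from h import *
plan(.4497,-.379,.1,173.8)"
```

```text
time: 26.63
ee_pos: [0.3477, -0.3058, 0.0247]
tcp_rot: [0.11, 0.994, 0.001, -0.001]
ft_force: [0.5, 0.6, -0.0]
grip_width: 0.0798
grasp_force: 0.0
shift [-0.0009 -0.0005 -0.0013] rows 0.0 rot [ 0.001 -0.003 -0.002] rows 0.0 | shift after turn [-0.0009 -0.0005 -0.0013] | yaw 167.39 pos [ 0.3477 -0.3058  0.0247] q6 -0.5 F [ 0.5  0.6 -0. ]
time: 27.47
ee_pos: [0.3511, -0.3088, 0.1204]
tcp_rot: [0.11, 0.994, -0.003, 0.003]
ft_force: [-0.4, -0.9, -1.1]
grip_width: 0.045
grasp_force: 31.1
time: 27.72
ee_pos: [0.347, -0.3052, 0.1135]
tcp_rot: [0.11, 0.994, 0.001, -0.002]
ft_force: [-0.3, 0.5, -0.8]
grip_width: 0.0451
grasp_force: 31.1
shift [-0.1164 -0.0497  0.0128] rows 3.1 rot [ 0.003 -0.005 -0.112] rows 0.9 | shift after turn [-0.1101 -0.0623  0.0135] | yaw 167.39 pos [ 0.347  -0.3052  0.1135] q6 -0.5 F [-0.3  0.5 -0.8]
```

```bash
python3 shift.py '[[0,0,-0.112,0,0,0,0],[0,0,0,-0.0275,-0.0156,0,0],[0,0,0,-0.0275,-0.0156,0,0],[0,0,0,-0.0275,-0.0156,0,0],[0,0,0,-0.0275,-0.0156,0,0],[0,0,0,0,0,0,0],[0,0,0,0,0,0,0],[0,0,0,0,0,0,0]]'
python3 -c "
from h import *
plan(.4497,-.379,.033,173.8)"
```

```text
time: 28.38
ee_pos: [0.4492, -0.3787, 0.1124]
tcp_rot: [0.054, 0.999, 0.002, -0.003]
ft_force: [-1.6, -0.2, -1.1]
grip_width: 0.0448
grasp_force: 31.1
shift [-0.0011 -0.0005  0.0794] rows 1.9 rot [ 0.004 -0.006  0.   ] rows 0.1 | shift after turn [-0.0005 -0.0002  0.0794] | yaw 173.81 pos [ 0.4492 -0.3787  0.1124] q6 -0.59 F [-1.6 -0.2 -1.1]
```

```bash
python3 shift.py '[[0,0,0,0,0,0.03,0],[0,0,0,0,0,0.03,0],[0,0,0,0,0,0.015,0],[0,0,0,0,0,0,0],[0,0,0,0,0,0,0],[0,0,0,0,0,0,0],[0,0,0,0,0,0,0]]'
python3 -c "
from h import *
plan(.4497,-.379,.033,173.8)"
```

```text
time: 28.97
ee_pos: [0.4512, -0.3805, 0.0415]
tcp_rot: [0.054, 0.999, -0.0, 0.0]
ft_force: [-0.5, 0.4, -0.4]
grip_width: 0.045
grasp_force: 31.1
shift [0.0017 0.0014 0.0085] rows 0.2 rot [-0.001  0.001  0.   ] rows 0.0 | shift after turn [0.0017 0.0014 0.0085] | yaw 173.8 pos [ 0.4512 -0.3805  0.0415] q6 -0.59 F [-0.5  0.4 -0.4]
```

```bash
python3 shift.py '[[0,0,0,0.001,0.001,0.004,0],[0,0,0,0,0,0.003,0],[0,0,0,0,0,0,0],[0,0,0,0,0,0,0],[0,0,0,0,0,0,0],[0,0,0,0,0,0,0]]'
python3 -c "
from h import *
plan(.4497,-.379,.033,173.8)"
```

```text
time: 29.47
ee_pos: [0.4497, -0.3788, 0.0327]
tcp_rot: [0.054, 0.999, 0.001, -0.001]
ft_force: [0.4, 0.6, -0.5]
grip_width: 0.0453
grasp_force: 31.1
shift [-0.0001 -0.0002 -0.0003] rows 0.0 rot [ 0.001 -0.002  0.   ] rows 0.0 | shift after turn [-0.0001 -0.0002 -0.0003] | yaw 173.81 pos [ 0.4497 -0.3788  0.0327] q6 -0.59 F [ 0.4  0.6 -0.5]
```

```bash
python3 shift.py '[[0,0,0,0,0,0.002,0],[0,0,0,0,0,0.001,0],[0,0,0,0,0,0,0],[0,0,0,0,0,0,0.08],[0,0,0,0,0,0,0.08],[0,0,0,0,0,0,0.08],[0,0,0,0,0,-0.02,0.08],[0,0,0,0,0,-0.04,0.08],[0,0,0,0,0,-0.04,0.08],[0,0,0,0,0,-0.02,0.08]]'
python3 shift.py '[[0,0,0.115,0,0,0,0.08],[0,0,0.115,0,0,0,0.08],[0,0,0.115,0,0,0,0.08],[0,0,0.115,0,0,0,0.08],[0,0,0.115,0,0,0,0.08],[0,0,0.115,0,0,0,0.08],[0,0,0.115,0,0,0,0.08],[0,0,0.115,0,0,0,0.08],[0,0,0.115,0,0,0,0.08],[0,0,0.115,0,0,0,0.08]]'
python3 - <<'E'
from h import *
plan(.5965,-.3335,.026,108)
s=shot("side",8)
W=lambda h:(h[...,1]<60)&(h[...,2]>140)
blobs(s,.019,.003,.035,W,amin=250,box=(.3,.66,-.45,-.2))
E
```

```text
time: 30.3
ee_pos: [0.4513, -0.3801, 0.1542]
tcp_rot: [0.054, 0.999, -0.001, 0.001]
ft_force: [1.5, -0.3, 0.6]
grip_width: 0.0799
grasp_force: 0.0
time: 31.13
ee_pos: [0.4497, -0.3788, 0.1493]
tcp_rot: [0.591, 0.807, 0.0, -0.001]
ft_force: [0.3, 0.6, 0.3]
grip_width: 0.0802
grasp_force: 0.0
shift [-0.0015  0.1539  0.123 ] rows 4.7 rot [-0.002 -0.002 -0.007] rows 0.1 | shift after turn [-0.0023  0.1536  0.1233] | yaw 107.59 pos [ 0.4497 -0.3788  0.1493] q6 0.56 F [0.3 0.6 0.3]
```

```bash
python3 shift.py '[[0,0,-0.007,-0.002,0.0307,0,0.08],[0,0,0,0,0.0307,0,0.08],[0,0,0,0,0.0307,0,0.08],[0,0,0,0,0.0307,0,0.08],[0,0,0,0,0.0307,0.02,0.08],[0,0,0,0,0,0.04,0.08],[0,0,0,0,0,0.02,0.08],[0,0,0,0,0,0,0.08],[0,0,0,0,0,0,0.08],[0,0,0,0,0,0,0.08]]'
python3 - <<'E'
from h import *
plan(.5965,-.3335,.026,108)
s=shot("side",9);W=lambda h:(h[...,1]<60)&(h[...,2]>140)
blobs(s,.019,.003,.035,W,amin=250,box=(.3,.56,-.45,-.2))
E
```

```text
time: 32.02
ee_pos: [0.5967, -0.3333, 0.0709]
tcp_rot: [0.585, 0.811, 0.0, -0.0]
ft_force: [0.3, -0.1, -0.1]
grip_width: 0.0799
grasp_force: 0.0
shift [-0.0001 -0.0002  0.0449] rows 1.1 rot [-0.    -0.     0.006] rows 0.0 | shift after turn [-0.0001 -0.0002  0.0449] | yaw 108.35 pos [ 0.5967 -0.3333  0.0709] q6 0.74 F [ 0.3 -0.1 -0.1]
(array([ 0.44867468, -0.38250665]), array([108.25463104,  46.10953903]), -6.471549987792969) [294. 374.] 1094.0
```

```bash
python3 shift.py '[[0,0,0.006,0,0,0.025,0.08],[0,0,0,0,0,0.02,0.08],[0,0,0,0,0,0,0.08],[0,0,0,0,0,0,0.08],[0,0,0,0,0,0,0.08],[0,0,0,0,0,0,0.08]]'
python3 -c "
from h import *
plan(.5965,-.3335,.026,108)"
python3 shift.py '[[0,0,0,0,0,0,0],[0,0,0,0,0,0,0],[0,0,0,0,0,0,0],[0,0,0,0,0,0,0],[0,0,0,0,0,0,0],[0,0,0,0,0,0,0],[0,0,0,0,0,-0.02,0],[0,0,0,0,0,-0.04,0],[0,0,0,0,0,-0.03,0],[0,0,0,0,0,-0.01,0]]' 30
python3 shift.py '[[0,0,-0.115,0,-0.03,0,0],[0,0,-0.115,0,0,0,0],[0,0,-0.115,0,0,0,0],[0,0,-0.115,0,0,0,0],[0,0,-0.115,0,0,0,0],[0,0,-0.115,0,0,0,0],[0,0,-0.115,0,0,0,0],[0,0,-0.115,0,0,0,0],[0,0,-0.115,0,0,0,0],[0,0,-0.115,0,0,0,0]]'
python3 -c "
from h import *
plan(.4497,-.379,.1,173.8)"
```

```text
time: 32.57
ee_pos: [0.5974, -0.3336, 0.0271]
tcp_rot: [0.588, 0.809, 0.0, 0.001]
ft_force: [-0.1, -0.6, -0.0]
grip_width: 0.0801
grasp_force: 0.0
shift [ 0.0003 -0.0009  0.0011] rows 0.0 rot [ 0.002  0.001 -0.001] rows 0.0 | shift after turn [ 0.0003 -0.0009  0.0011] | yaw 107.97 pos [ 0.5974 -0.3336  0.0271] q6 0.75 F [-0.1 -0.6 -0. ]
time: 33.4
ee_pos: [0.5984, -0.3339, 0.1297]
tcp_rot: [0.588, 0.809, 0.0, 0.003]
ft_force: [1.3, -0.6, 0.5]
grip_width: 0.0451
grasp_force: 31.2
time: 34.23
ee_pos: [0.567, -0.3416, 0.1229]
tcp_rot: [0.051, 0.999, 0.001, -0.002]
ft_force: [0.2, -0.1, -0.2]
grip_width: 0.0451
grasp_force: 31.2
shift [ 0.1128 -0.0492  0.0233] rows 3.0 rot [ 0.002 -0.004  0.007] rows 0.1 | shift after turn [ 0.1126 -0.0499  0.0229] | yaw 174.19 pos [ 0.567  -0.3416  0.1229] q6 -0.44 F [ 0.2 -0.1 -0.2]
```

```bash
python3 shift.py '[[0,0,0.007,0.0281,-0.0125,0,0],[0,0,0,0.0281,-0.0125,0,0],[0,0,0,0.0281,-0.0125,0,0],[0,0,0,0.0281,-0.0125,0,0],[0,0,0,0,0,0.03,0],[0,0,0,0,0,0.03,0],[0,0,0,0,0,0.01,0],[0,0,0,0,0,0,0],[0,0,0,0,0,0,0],[0,0,0,0,0,0,0]]'
python3 shift.py '[[0,0,0,0,0,0,0],[0,0,0,0,0,0,0],[0,0,0,0,0,0,0]]'
python3 -c "
from h import *
plan(.4497,-.379,.0475,173.8)"
```

```text
time: 35.07
ee_pos: [0.4514, -0.3794, 0.0557]
tcp_rot: [0.057, 0.998, 0.0, -0.0]
ft_force: [-0.5, -0.5, -0.2]
grip_width: 0.0452
grasp_force: 31.2
time: 35.32
ee_pos: [0.4511, -0.3794, 0.0558]
tcp_rot: [0.057, 0.998, -0.0, -0.0]
ft_force: [-0.8, -0.1, -1.4]
grip_width: 0.0452
grasp_force: 31.2
shift [0.0014 0.0002 0.0083] rows 0.2 rot [-0.    -0.    -0.005] rows 0.0 | shift after turn [0.0014 0.0002 0.0083] | yaw 173.49 pos [ 0.4511 -0.3794  0.0558] q6 -0.59 F [-0.8 -0.1 -1.4]
```

```bash
python3 shift.py '[[0,0,-0.005,0.0014,0.0002,0.005,0],[0,0,0,0,0,0.004,0],[0,0,0,0,0,0,0],[0,0,0,0,0,0,0],[0,0,0,0,0,0,0]]'
python3 -c "
from h import *
plan(.4497,-.379,.0475,173.8)"
```

```text
time: 35.73
ee_pos: [0.4486, -0.3785, 0.0454]
tcp_rot: [0.055, 0.999, 0.001, -0.001]
ft_force: [-0.1, 0.0, -0.8]
grip_width: 0.045
grasp_force: 31.3
shift [-0.0011 -0.0004 -0.0022] rows 0.1 rot [ 0.002 -0.003 -0.001] rows 0.0 | shift after turn [-0.0011 -0.0004 -0.0021] | yaw 173.75 pos [ 0.4486 -0.3785  0.0454] q6 -0.59 F [-0.1  0.  -0.8]
```

```bash
python3 shift.py '[[0,0,0,-0.0005,0,0.001,0],[0,0,0,0,0,0,0],[0,0,0,0,0,0,0.08],[0,0,0,0,0,0,0.08],[0,0,0,0,0,0,0.08],[0,0,0,0,0,-0.02,0.08],[0,0,0,0,0,-0.04,0.08],[0,0,0,0,0,-0.04,0.08],[0,0,0,0,0,-0.03,0.08],[0,0,0,0,0,0,0.08]]'
python3 shift.py '[[0,0,0.115,0,0,0,0.08],[0,0,0.115,0,0,0,0.08],[0,0,0.115,0,0,0,0.08],[0,0,0.115,0,0,0,0.08],[0,0,0.115,0,0,0,0.08],[0,0,0.115,0,0,0,0.08],[0,0,0.115,0,0,0,0.08],[0,0,0.115,0,0,0,0.08],[0,0,0.115,0,0,0,0.08],[0,0,0.115,0,0,0,0.08]]'
python3 shift.py '[[0,0,0.115,0,0,0,0.08],[0,0,0,0,0,0,0.08],[0,0,0,0,0,0,0.08]]'
python3 -c "
from h import *
plan(.430,.041,.1,101.3)"
```

```text
time: 36.57
ee_pos: [0.4529, -0.3816, 0.1828]
tcp_rot: [0.055, 0.998, -0.004, 0.005]
ft_force: [1.2, 0.1, -0.5]
grip_width: 0.0799
grasp_force: 0.0
time: 37.4
ee_pos: [0.4495, -0.3788, 0.1744]
tcp_rot: [0.591, 0.807, -0.0, -0.001]
ft_force: [-1.0, -0.3, 0.1]
grip_width: 0.08
grasp_force: 0.0
time: 37.65
ee_pos: [0.4495, -0.3788, 0.1745]
tcp_rot: [0.633, 0.774, -0.0, -0.001]
ft_force: [-0.1, 0.4, -0.2]
grip_width: 0.0798
grasp_force: 0.0
shift [0.4152 0.0642 0.0751] rows 10.2 rot [-0.002 -0.002  0.002] rows 0.0 | shift after turn [0.4154 0.0631 0.0745] | yaw 101.44 pos [ 0.4495 -0.3788  0.1745] q6 0.67 F [-0.1  0.4 -0.2]
```

```bash
python3 shift.py '[[0,0,0,0.0395,0.006,0,0.08],[0,0,0,0.0395,0.006,0,0.08],[0,0,0,0.0395,0.006,0,0.08],[0,0,0,0.0395,0.006,0,0.08],[0,0,0,0.0395,0.006,0,0.08],[0,0,0,0.0395,0.006,0,0.08],[0,0,0,0.0395,0.006,0,0.08],[0,0,0,0.0395,0.006,0,0.08],[0,0,0,0.0395,0.006,0,0.08],[0,0,0,0.0395,0.006,0,0.08]]'
python3 shift.py '[[0,0,0,0.0204,0.003,0.02,0.08],[0,0,0,0,0,0.04,0.08],[0,0,0,0,0,0.02,0.08],[0,0,0,0,0,0.02,0.08],[0,0,0,0,0,0,0.08],[0,0,0,0,0,0,0.08],[0,0,0,0,0,0,0.08],[0,0,0,0,0,0,0.08]]'
python3 - <<'E'
from h import *
plan(.430,.041,.026,101.3)
s=shot("side",10);W=lambda h:(h[...,1]<60)&(h[...,2]>140)
blobs(s,.033,.003,.05,W,amin=250,box=(.3,.66,-.45,-.2))
E
```

```text
time: 38.48
ee_pos: [0.4308, 0.0221, 0.1755]
tcp_rot: [0.633, 0.774, 0.0, -0.001]
ft_force: [1.2, -0.3, -0.7]
grip_width: 0.0802
grasp_force: 0.0
time: 39.15
ee_pos: [0.4314, 0.041, 0.0767]
tcp_rot: [0.634, 0.773, 0.001, -0.0]
ft_force: [-0.3, 0.0, -0.3]
grip_width: 0.0801
grasp_force: 0.0
shift [ 0.0002 -0.0014  0.0507] rows 1.2 rot [ 0.001 -0.001 -0.   ] rows 0.0 | shift after turn [ 0.0003 -0.0014  0.0507] | yaw 101.29 pos [0.4314 0.041  0.0767] q6 1.47 F [-0.3  0.  -0.3]
(array([ 0.44812524, -0.38518784]), array([109.14688873,  51.8907814 ]), -6.447723388671875) [293. 372.] 1311.5
```

```bash
python3 shift.py '[[0,0,0,0,-0.001,0.025,0.08],[0,0,0,0,0,0.025,0.08],[0,0,0,0,0,0,0.08],[0,0,0,0,0,0,0.08],[0,0,0,0,0,0,0.08],[0,0,0,0,0,0,0.08]]'
python3 -c "
from h import *
plan(.430,.041,.026,101.3)"
python3 shift.py '[[0,0,0,0,0,0,0],[0,0,0,0,0,0,0],[0,0,0,0,0,0,0],[0,0,0,0,0,0,0],[0,0,0,0,0,0,0],[0,0,0,0,0,0,0],[0,0,0,0,0,-0.02,0],[0,0,0,0,0,-0.04,0],[0,0,0,0,0,-0.04,0],[0,0,0,0,0,-0.02,0]]' 30
python3 shift.py '[[0,0,0,-0.0395,-0.006,0,0],[0,0,0,-0.0395,-0.006,0,0],[0,0,0,-0.0395,-0.006,0,0],[0,0,0,-0.0395,-0.006,0,0],[0,0,0,-0.0395,-0.006,0,0],[0,0,0,-0.0395,-0.006,0,0],[0,0,0,-0.0395,-0.006,0,0],[0,0,0,-0.0395,-0.006,0,0],[0,0,0,-0.0395,-0.006,0,0],[0,0,0,-0.0395,-0.006,0,0]]'
python3 shift.py '[[0,0,-0.115,0,0,0,0],[0,0,-0.115,0,0,0,0],[0,0,-0.115,0,0,0,0],[0,0,-0.115,0,0,0,0],[0,0,-0.115,0,0,0,0],[0,0,-0.115,0,0,0,0],[0,0,-0.115,0,0,0,0],[0,0,-0.115,0,0,0,0],[0,0,-0.115,0,0,0,0],[0,0,-0.115,0,0,0,0]]'
python3 shift.py '[[0,0,-0.115,0,0,0,0],[0,0,0,0,0,0,0],[0,0,0,0,0,0,0]]'
python3 -c "
from h import *
plan(.4497,-.379,.08,173.8)"
```

```text
time: 39.7
ee_pos: [0.4304, 0.041, 0.0268]
tcp_rot: [0.634, 0.773, 0.001, -0.0]
ft_force: [-0.2, -0.6, -1.1]
grip_width: 0.0802
grasp_force: 0.0
shift [ 0.0001 -0.0004  0.0008] rows 0.0 rot [ 0.001 -0.001 -0.001] rows 0.0 | shift after turn [ 0.0001 -0.0004  0.0008] | yaw 101.27 pos [0.4304 0.041  0.0268] q6 1.47 F [-0.2 -0.6 -1.1]
time: 40.53
ee_pos: [0.4308, 0.0409, 0.1493]
tcp_rot: [0.634, 0.773, 0.002, 0.001]
ft_force: [-0.2, 0.2, -1.5]
grip_width: 0.0453
grasp_force: 31.7
time: 41.37
ee_pos: [0.4469, -0.3602, 0.1444]
tcp_rot: [0.634, 0.773, -0.0, -0.001]
ft_force: [0.7, 0.3, -1.0]
grip_width: 0.0451
grasp_force: 31.7
time: 42.2
ee_pos: [0.4472, -0.3581, 0.1443]
tcp_rot: [0.109, 0.994, 0.001, -0.001]
ft_force: [-0.3, -0.2, 0.0]
grip_width: 0.0451
grasp_force: 31.7
time: 42.45
ee_pos: [0.4473, -0.3582, 0.1444]
tcp_rot: [0.056, 0.998, 0.001, -0.001]
ft_force: [-0.3, -0.4, -1.5]
grip_width: 0.0448
grasp_force: 31.7
shift [-0.0049 -0.0205  0.0643] rows 1.6 rot [ 0.002 -0.003 -0.004] rows 0.0 | shift after turn [-0.0047 -0.0204  0.0644] | yaw 173.59 pos [ 0.4473 -0.3582  0.1444] q6 -0.56 F [-0.3 -0.4 -1.5]
```

```bash
python3 shift.py '[[0.002,-0.003,-0.004,-0.0047,-0.0204,0,0],[0,0,0,0,0,0.03,0],[0,0,0,0,0,0.03,0],[0,0,0,0,0,0.013,0],[0,0,0,0,0,0,0],[0,0,0,0,0,0,0],[0,0,0,0,0,0,0],[0,0,0,0,0,0,0]]'
python3 -c "
from h import *
plan(.4497,-.379,.062,173.8)"
```

```text
time: 43.12
ee_pos: [0.4511, -0.3801, 0.0734]
tcp_rot: [0.053, 0.999, -0.001, 0.002]
ft_force: [0.0, 0.3, -0.4]
grip_width: 0.045
grasp_force: 31.7
shift [0.0016 0.001  0.0114] rows 0.3 rot [-0.003  0.004  0.003] rows 0.0 | shift after turn [0.0015 0.0009 0.0114] | yaw 173.95 pos [ 0.4511 -0.3801  0.0734] q6 -0.59 F [ 0.   0.3 -0.4]
```

```bash
python3 shift.py '[[0,0,0,0.0008,0.0005,0.006,0],[0,0,0,0,0,0.005,0],[0,0,0,0,0,0,0],[0,0,0,0,0,0,0],[0,0,0,0,0,0,0]]'
python3 -c "
from h import *
plan(.4497,-.379,.061,173.8)"
```

```text
time: 43.53
ee_pos: [0.4492, -0.3786, 0.0606]
tcp_rot: [0.053, 0.999, -0.0, 0.0]
ft_force: [1.1, -0.8, -1.5]
grip_width: 0.0451
grasp_force: 31.7
shift [-0.0005 -0.0003 -0.0004] rows 0.0 rot [-0.001  0.001  0.003] rows 0.0 | shift after turn [-0.0005 -0.0003 -0.0004] | yaw 173.97 pos [ 0.4492 -0.3786  0.0606] q6 -0.6 F [ 1.1 -0.8 -1.5]
```

```bash
python3 shift.py '[[0,0,0,0,0,0.0015,0],[0,0,0,0,0,0,0],[0,0,0,0,0,0,0.08],[0,0,0,0,0,0,0.08],[0,0,0,0,0,0,0.08],[0,0,0,0,0,-0.02,0.08],[0,0,0,0,0,-0.04,0.08],[0,0,0,0,0,-0.04,0.08],[0,0,0,0,0,-0.03,0.08],[0,0,0,0,0,0,0.08]]'
python3 shift.py '[[0,0,0.1163,0,0,0,0.08],[0,0,0.1163,0,0,0,0.08],[0,0,0.1163,0,0,0,0.08],[0,0,0.1163,0,0,0,0.08],[0,0,0.1163,0,0,0,0.08],[0,0,0.1163,0,0,0,0.08],[0,0,0.1163,0,0,0,0.08]]'
python3 shift.py '[[0,0,0.1163,0,0,0,0.08],[0,0,0.1163,0,0,0,0.08],[0,0,0.1163,0,0,0,0.08],[0,0,0.1163,0,0,0,0.08],[0,0,0.1163,0,0,0,0.08],[0,0,0.1163,0,0,0,0.08],[0,0,0.1163,0,0,0,0.08],[0,0,0,0,0,0,0.08],[0,0,0,0,0,0,0.08]]'
python3 -c "
from h import *
plan(.3287,.287,.15,80.5)
t=shot('top',11);s=shot('side',11);W=lambda h:(h[...,1]<60)&(h[...,2]>140)
for d in (t,s):
  blobs(d,.014,.003,.025,W,amin=200,box=(.25,.4,.2,.36))"
```

```text
time: 44.37
ee_pos: [0.4523, -0.3812, 0.1972]
tcp_rot: [0.053, 0.999, -0.005, 0.006]
ft_force: [0.7, -0.1, 0.7]
grip_width: 0.0802
grasp_force: 0.0
time: 44.95
ee_pos: [0.449, -0.3785, 0.1888]
tcp_rot: [0.446, 0.895, -0.0, 0.0]
ft_force: [-0.8, -0.0, 0.6]
grip_width: 0.0797
grasp_force: 0.0
time: 45.7
ee_pos: [0.4491, -0.3785, 0.1889]
tcp_rot: [0.761, 0.649, 0.0, 0.0]
ft_force: [0.0, 0.2, -1.3]
grip_width: 0.0801
grasp_force: 0.0
shift [ 0.6379 -0.2246  0.0383] rows 16.2 rot [0.001 0.001 0.006] rows 0.1 | shift after turn [ 0.6365 -0.2286  0.0389] | yaw 80.86 pos [ 0.4491 -0.3785  0.1889] q6 1.03 F [ 0.   0.2 -1.3]
```

```bash
python3 shift.py '[[0,0,0,0.0375,-0.0134,0,0.08],[0,0,0,0.0375,-0.0134,0,0.08],[0,0,0,0.0375,-0.0134,0,0.08],[0,0,0,0.0375,-0.0134,0,0.08],[0,0,0,0.0375,-0.0134,0,0.08],[0,0,0,0.0375,-0.0134,0,0.08],[0,0,0,0.0375,-0.0134,0,0.08],[0,0,0,0.0375,-0.0134,0,0.08],[0,0,0,0.0375,-0.0134,0,0.08],[0,0,0,0.0375,-0.0134,0,0.08]]'
python3 shift.py '[[0,0,0,0.0375,-0.0134,0,0.08],[0,0,0,0.0375,-0.0134,0,0.08],[0,0,0,0.0375,-0.0134,0,0.08],[0,0,0,0.0375,-0.0134,0,0.08],[0,0,0,0.03,-0.011,0,0.08],[0,0,0,0,0,0,0.08],[0,0,0,0,0,0,0.08],[0,0,0,0,0,0,0.08]]'
python3 -c "
from h import *
plan(.3287,.287,.1,80.5)
t=shot('top',12);s=shot('side',12)
v=cv2.resize(s['frame'][100:220,190:290],None,fx=4,fy=4,interpolation=2);cv2.imwrite('pics/c12.png',v[...,::-1])"
```

```text
time: 46.63
ee_pos: [0.3769, 0.0148, 0.189]
tcp_rot: [0.762, 0.648, 0.001, 0.001]
ft_force: [1.4, 0.9, 1.1]
grip_width: 0.0801
grasp_force: 0.0
time: 47.3
ee_pos: [0.3427, 0.201, 0.1884]
tcp_rot: [0.762, 0.648, -0.0, 0.001]
ft_force: [0.2, -0.3, -0.1]
grip_width: 0.0801
grasp_force: 0.0
shift [ 0.0828 -0.0277  0.0883] rows 3.0 rot [0.001 0.001 0.005] rows 0.0 | shift after turn [ 0.0825 -0.028   0.0884] | yaw 80.78 pos [0.3427 0.201  0.1884] q6 2.26 F [ 0.2 -0.3 -0.1]
```

View pics/c12.png

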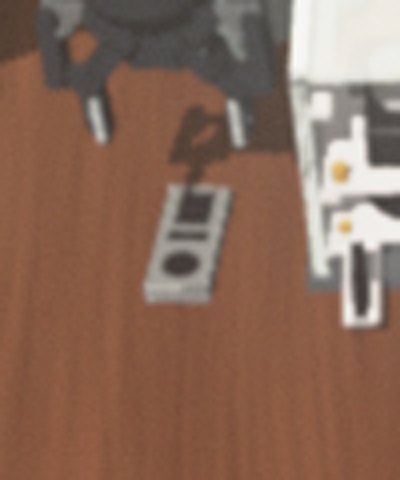

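```bash
python3 shift.py '[[0,0,0,0.0275,-0.0093,0.02,0.08],[0,0,0,0.0275,-0.0093,0.03,0.08],[0,0,0,0.0275,-0.0093,0.03,0.08],[0,0,0,0,0,0.03,0.08],[0,0,0,0,0,0,0.08],[0,0,0,0,0,0,0.08],[0,0,0,0,0,0,0.08],[0,0,0,0,0,0,0.08]]'
python3 -c "
from h import *
d=load('side',12)
P=cast(d,[(x/4+189.6,y/4+99.6) for x,y in((168,185),(230,188),(210,292),(147,288))],.014)[0];print(P.round(4).tolist(),P.mean(0),rect(P))
plan(.3287,.287,.026,80.5)"
```

```text
time: 48.07
ee_pos: [0.3305, 0.2869, 0.0804]
tcp_rot: [0.763, 0.647, 0.002, 0.001]
ft_force: [0.0, 0.5, 0.2]
grip_width: 0.0802
grasp_force: 0.0
[[0.3131, 0.3432, 0.014], [0.3594, 0.3341, 0.014], [0.3443, 0.2243, 0.014], [0.2995, 0.2338, 0.014]] [0.32906265 0.28384756 0.014     ] (array([0.32867899, 0.28373743]), array([113.53601074,  47.12226868]), 82.14840698242188)
shift [-0.0003 -0.0019  0.0544] rows 1.3 rot [ 0.003 -0.002  0.001] rows 0.0 | shift after turn [-0.0002 -0.0017  0.0544] | yaw 80.57 pos [0.3305 0.2869 0.0804] q6 2.45 F [0.  0.5 0.2]
```

```bash
python3 shift.py '[[0,0,0,-0.001,-0.0017,0.03,0.08],[0,0,0,0,0,0.024,0.08],[0,0,0,0,0,0,0.08],[0,0,0,0,0,0,0.08],[0,0,0,0,0,0,0.08],[0,0,0,0,0,0,0.08]]'
python3 -c "
from h import *
plan(.3287,.286,.026,80.5)"
python3 shift.py '[[0,0,0,0,0,0,0],[0,0,0,0,0,0,0],[0,0,0,0,0,0,0],[0,0,0,0,0,0,0],[0,0,0,0,0,0,0],[0,0,0,0,0,0,0],[0,0,0,0,0,-0.02,0],[0,0,0,0,0,-0.04,0],[0,0,0,0,0,-0.04,0],[0,0,0,0,0,-0.03,0]]' 30
python3 shift.py '[[0,0,0,-0.0375,0.0134,0,0],[0,0,0,-0.0375,0.0134,0,0],[0,0,0,-0.0375,0.0134,0,0],[0,0,0,-0.0375,0.0134,0,0],[0,0,0,-0.0375,0.0134,0,0],[0,0,0,-0.0375,0.0134,0,0],[0,0,0,-0.0375,0.0134,0,0],[0,0,0,-0.0375,0.0134,0,0],[0,0,0,-0.0375,0.0134,0,0],[0,0,0,-0.0375,0.0134,0,0]]'
python3 shift.py '[[0,0,0,-0.0375,0.0134,0,0],[0,0,0,-0.0375,0.0134,0,0],[0,0,0,-0.0375,0.0134,0,0],[0,0,0,-0.0375,0.0134,0,0],[0,0,0,-0.0375,0.0134,0,0],[0,0,0,-0.0375,0.0134,0,0],[0,0,0,-0.0375,0.0134,0,0]]'
python3 shift.py '[[0,0,-0.1163,0,0,0,0],[0,0,-0.1163,0,0,0,0],[0,0,-0.1163,0,0,0,0],[0,0,-0.1163,0,0,0,0],[0,0,-0.1163,0,0,0,0],[0,0,-0.1163,0,0,0,0],[0,0,-0.1163,0,0,0,0]]'
python3 shift.py '[[0,0,-0.1163,0,0,0,0],[0,0,-0.1163,0,0,0,0],[0,0,-0.1163,0,0,0,0],[0,0,-0.1163,0,0,0,0],[0,0,-0.1163,0,0,0,0],[0,0,-0.1163,0,0,0,0],[0,0,-0.1163,0,0,0,0],[0,0,0,0,0,0,0],[0,0,0,0,0,0,0]]'
python3 - <<'E'
from h import *
plan(.4497,-.379,.085,173.8)
t=shot("top",13);s=shot("side",13)
for n,d in(("t",t),("s",s)):
    print(n);blobs(d,.047,.02,.06,lambda h:(h[...,1]<60)&(h[...,2]>140),amin=100,box=(.36,.54,-.46,-.3))
E
```

```text
time: 48.57
ee_pos: [0.3285, 0.2872, 0.0264]
tcp_rot: [0.762, 0.647, 0.002, 0.001]
ft_force: [1.0, -0.2, 0.5]
grip_width: 0.08
grasp_force: 0.0
shift [-0.0012  0.0004  0.0004] rows 0.0 rot [ 0.003 -0.002  0.003] rows 0.0 | shift after turn [-0.0012  0.0004  0.0004] | yaw 80.66 pos [0.3285 0.2872 0.0264] q6 2.45 F [ 1.  -0.2  0.5]
time: 49.4
ee_pos: [0.3272, 0.2866, 0.1573]
tcp_rot: [0.762, 0.647, 0.001, 0.001]
ft_force: [0.2, 0.7, -1.3]
grip_width: 0.0448
grasp_force: 31.7
time: 50.23
ee_pos: [0.3983, -0.1073, 0.1552]
tcp_rot: [0.762, 0.647, 0.0, 0.001]
ft_force: [1.9, 0.3, 0.6]
grip_width: 0.0451
grasp_force: 31.7
time: 50.82
ee_pos: [0.4484, -0.3814, 0.155]
tcp_rot: [0.762, 0.647, 0.0, 0.0]
ft_force: [0.4, 0.4, -1.4]
grip_width: 0.0449
grasp_force: 31.7
time: 51.4
ee_pos: [0.4484, -0.3794, 0.1549]
tcp_rot: [0.441, 0.898, -0.0, 0.0]
ft_force: [-0.4, 0.4, -1.8]
grip_width: 0.0448
grasp_force: 31.7
time: 52.15
ee_pos: [0.4485, -0.3794, 0.155]
tcp_rot: [0.054, 0.999, -0.0, 0.0]
ft_force: [-0.6, 0.3, 0.0]
grip_width: 0.0452
grasp_force: 31.7
shift [-0.0011  0.0006  0.07  ] rows 1.7 rot [-0.  0.  0.] rows 0.0 | shift after turn [-0.0011  0.0005  0.07  ] | yaw 173.82 pos [ 0.4485 -0.3794  0.155 ] q6 -0.59 F [-0.6  0.3  0. ]
t
s
```

```bash
python3 shift.py '[[0,0,0,-0.0011,0.0003,0.03,0],[0,0,0,0,0,0.03,0],[0,0,0,0,0,0.01,0],[0,0,0,0,0,0,0],[0,0,0,0,0,0,0],[0,0,0,0,0,0,0],[0,0,0,0,0,0,0]]'
python3 -c "
from h import *
plan(.4497,-.379,.0755,173.8)"
```

```text
time: 52.83
ee_pos: [0.4509, -0.3805, 0.0872]
tcp_rot: [0.053, 0.999, -0.001, 0.002]
ft_force: [-0.4, 0.6, -0.6]
grip_width: 0.045
grasp_force: 31.7
shift [0.0014 0.0013 0.0117] rows 0.3 rot [-0.003  0.004  0.003] rows 0.0 | shift after turn [0.0014 0.0013 0.0117] | yaw 173.96 pos [ 0.4509 -0.3805  0.0872] q6 -0.6 F [-0.4  0.6 -0.6]
```

```bash
python3 shift.py '[[0,0,0,0.0008,0.0008,0.006,0],[0,0,0,0,0,0.005,0],[0,0,0,0,0,0,0],[0,0,0,0,0,0,0],[0,0,0,0,0,0,0]]'
python3 -c "
from h import *
plan(.4497,-.379,.0745,173.8)"
```

```text
time: 53.25
ee_pos: [0.449, -0.3786, 0.0741]
tcp_rot: [0.053, 0.999, -0.0, 0.0]
ft_force: [-0.3, 0.0, -0.4]
grip_width: 0.0449
grasp_force: 31.7
shift [-0.0007 -0.0004 -0.0004] rows 0.0 rot [-0.001  0.001  0.003] rows 0.0 | shift after turn [-0.0007 -0.0004 -0.0004] | yaw 173.98 pos [ 0.449  -0.3786  0.0741] q6 -0.6 F [-0.3  0.  -0.4]
```

```bash
python3 shift.py '[[0,0,0,0,0,0.0012,0],[0,0,0,0,0,0,0],[0,0,0,0,0,0,0.08],[0,0,0,0,0,0,0.08],[0,0,0,0,0,0,0.08],[0,0,0,0,0,-0.02,0.08],[0,0,0,0,0,-0.04,0.08],[0,0,0,0,0,-0.04,0.08],[0,0,0,0,0,-0.04,0.08],[0,0,0,0,0,-0.03,0.08]]'
python3 shift.py '[[0,0,0,0.04,0.0,0,0.08],[0,0,0,0.04,0.0,0,0.08],[0,0,0,0.04,0,0,0.08],[0,0,0,0.04,0,0,0.08],[0,0,0,0.03,0,0,0.08],[0,0,0,0,0,0,0.08],[0,0,0,0,0,0,0.08],[0,0,0,0,0,0,0.08]]'
python3 - <<'E'
from h import *
t=shot("top",14);s=shot("side",14)
for n,d in(("t",t),("s",s)):
    print(n);blobs(d,.061,.045,.075,lambda h:(h[...,1]<60)&(h[...,2]>140),amin=100,box=(.36,.54,-.46,-.3))
    print("pad");blobs(d,.005,-.01,.02,lambda h:(h[...,0]>8)&(h[...,0]<28)&(h[...,1]>70)&(h[...,2]>150),box=(.36,.54,-.46,-.3),amin=20)
    C=cloud(d);yaw=np.radians(86.1);X=np.array([np.cos(yaw),np.sin(yaw)]);Y=np.array([-X[1],X[0]])
    q=(C[...,:2]-[.4975,.2945])@np.c_[X,Y]
    for lo,hi,y0 in((.06,.095,.038),(.11,.145,-.038)):  # fins
        hsv=cv2.cvtColor(d["frame"],cv2.COLOR_RGB2HSV)
        m=(hsv[...,2]<80)&(C[...,2]>lo)&(C[...,2]<hi)&(q[...,0]<-.09)&(q[...,0]>-.16)&(abs(q[...,1]-y0)<.02)
        if m.sum()>3: print("fin",m.sum(),q[m].min(0).round(4),q[m].max(0).round(4),C[m][:,2].max())
u=cv2.resize(t["frame"][150:300,180:460],(560,300),interpolation=2);v=cv2.resize(s["frame"][80:400,210:420],(197,300),interpolation=2)
cv2.imwrite("pics/c14.png",np.hstack([u,v])[...,::-1])
a=cv2.resize(s["frame"][75:195,250:345],(475,600),interpolation=2)
cv2.imwrite("pics/d14.png",a[...,::-1])
E
```

```text
time: 54.08
ee_pos: [0.4495, -0.3789, 0.247]
tcp_rot: [0.053, 0.999, -0.002, 0.002]
ft_force: [1.0, -0.3, -0.0]
grip_width: 0.08
grasp_force: 0.0
time: 54.75
ee_pos: [0.2605, -0.3591, 0.2434]
tcp_rot: [0.053, 0.999, -0.001, 0.001]
ft_force: [-0.1, 0.3, 1.2]
grip_width: 0.0802
grasp_force: 0.0
t
(array([ 0.44987564, -0.377603  ]), array([106.94830322,  44.82220459]), -5.5286407470703125) [437. 249.] 428.5
pad
(array([ 0.39031406, -0.37087473]), array([64.0719223 , 11.14966679]), 84.885498046875) [430. 269.] 46.5
fin 36 [-0.1361  0.0353] [-0.1043  0.044 ] 0.084324273402276
fin 50 [-0.1411 -0.045 ] [-0.1069 -0.0354] 0.13604156117449762
s
pad
(array([ 0.4496618 , -0.38061618]), array([130.90055847,  63.33418274]), -6.406181335449219) [295. 383.] 421.0
fin 21 [-0.1412  0.0341] [-0.1114  0.038 ] 0.0836110188680027
fin 20 [-0.1457 -0.0449] [-0.1143 -0.0402] 0.1325359434926986
```

View pics/c14.png

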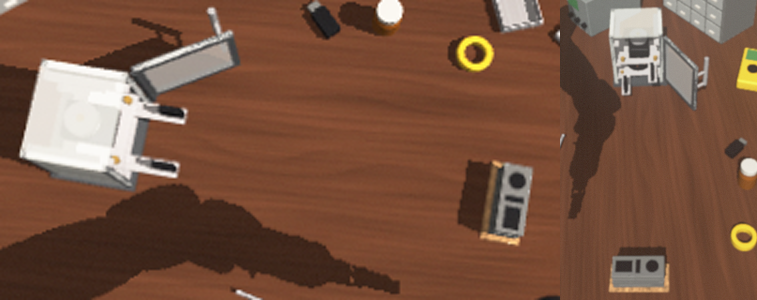

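View pics/d14.png

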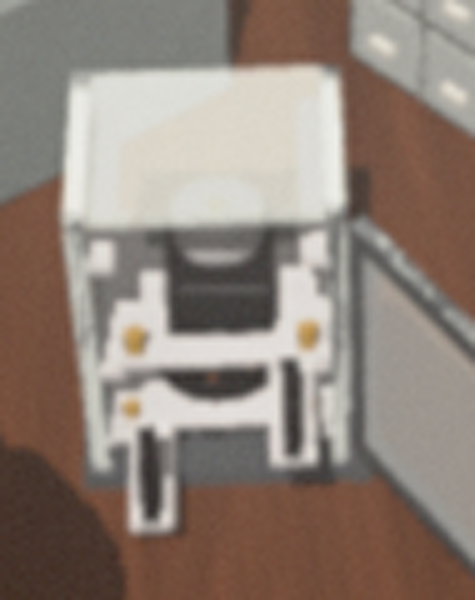

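```bash
python3 shift.py '[[0,0,0.118,0,0,0,0],[0,0,0.118,0,0,0,0],[0,0,0.118,0,0,0,0],[0,0,0.118,0,0,0,0],[0,0,0.118,0,0,0,0],[0,0,0.118,0,0,0,0],[0,0,0.118,0,0,0,0],[0,0,0.118,0,0,0,0],[0,0,0.118,0,0,0,0],[0,0,0.118,0,0,0,0]]' 60
python3 shift.py '[[0,0,0.118,0,0,0,0],[0,0,0.118,0,0,0,0],[0,0,0.118,0,0,0,0],[0,0,0,0,0,0,0],[0,0,0,0,0,0,0]]'
python3 -c "
from h import *
plan(.5235,.09,.243,86.1)"
```

```text
time: 55.68
ee_pos: [0.2613, -0.3587, 0.2425]
tcp_rot: [0.601, 0.799, 0.0, 0.0]
ft_force: [-0.0, -0.1, -0.2]
grip_width: 0.0001
grasp_force: 0.0
time: 56.1
ee_pos: [0.261, -0.3586, 0.2425]
tcp_rot: [0.729, 0.684, 0.0, 0.0]
ft_force: [0.3, -0.4, -0.6]
grip_width: 0.0001
grasp_force: 0.0
shift [ 0.4644  0.2334 -0.0005] rows 12.5 rot [0.001 0.    0.004] rows 0.0 | shift after turn [ 0.4654  0.2314 -0.0005] | yaw 86.35 pos [ 0.261  -0.3586  0.2425] q6 0.69 F [ 0.3 -0.4 -0.6]
```

```bash
python3 shift.py '[[0,0,0.004,0.033,0.0165,0,0],[0,0,0,0.033,0.0165,0,0],[0,0,0,0.033,0.0165,0,0],[0,0,0,0.033,0.0165,0,0],[0,0,0,0.033,0.0165,0,0],[0,0,0,0.033,0.0165,0,0],[0,0,0,0.033,0.0165,0,0],[0,0,0,0.033,0.0165,0,0],[0,0,0,0.033,0.0165,0,0],[0,0,0,0.033,0.0165,0,0]]'
python3 shift.py '[[0,0,0,0.033,0.0165,0,0],[0,0,0,0.033,0.0165,0,0],[0,0,0,0.033,0.0165,0,0],[0,0,0,0.033,0.0165,0,0],[0,0,0,0,0,0.04,0],[0,0,0,0,0,0.04,0],[0,0,0,0,0,0.03,0],[0,0,0,0,0,0,0],[0,0,0,0,0,0,0],[0,0,0,0,0,0,0]]'
python3 -c "
from h import *
plan(.5255,.1172,.122,86.1)"
```

```text
time: 56.93
ee_pos: [0.4494, -0.0391, 0.2428]
tcp_rot: [0.731, 0.683, 0.0, 0.001]
ft_force: [0.4, -0.1, 0.6]
grip_width: 0.0001
grasp_force: 0.0
time: 57.77
ee_pos: [0.5251, 0.0859, 0.1343]
tcp_rot: [0.732, 0.682, 0.001, 0.001]
ft_force: [1.6, 0.4, 0.7]
grip_width: 0.0
grasp_force: 0.0
shift [ 0.0313 -0.0018  0.0123] rows 0.8 rot [ 0.003  0.    -0.003] rows 0.0 | shift after turn [ 0.0313 -0.0017  0.0123] | yaw 85.93 pos [0.5251 0.0859 0.1343] q6 1.8 F [1.6 0.4 0.7]
```

```bash
python3 shift.py '[[0,0,0,0.015,-0.0017,0.012,0],[0,0,0,0.02,0,0,0],[0,0,0,0.01,0,0,0],[0,0,0,0,0,0,0],[0,0,0,0,0,0,0]]'
python3 shift.py '[[0,0,0,0.003,0,0,0],[0,0,0,0,0,0,0],[0,0,0,0,0,0,0]]'
python3 shift.py '[[0,0,0,0.003,0,0,0],[0,0,0,0,0,0,0],[0,0,0,0,0,0,0]]'
```

```text
time: 58.18
ee_pos: [0.5267, 0.1309, 0.1226]
tcp_rot: [0.732, 0.682, 0.001, 0.002]
ft_force: [0.1, -0.0, -0.7]
grip_width: 0.0001
grasp_force: 0.0
time: 58.43
ee_pos: [0.5257, 0.133, 0.121]
tcp_rot: [0.732, 0.681, 0.0, 0.001]
ft_force: [0.1, -0.0, 0.1]
grip_width: 0.0
grasp_force: 0.0
time: 58.68
ee_pos: [0.5257, 0.1364, 0.1206]
tcp_rot: [0.732, 0.681, -0.0, 0.001]
ft_force: [-0.0, 0.2, -0.5]
grip_width: -0.0
grasp_force: 0.0
```

```bash
for i in 1 2; do python3 shift.py '[[0,0,0,0.002,0,0,0],[0,0,0,0,0,0,0],[0,0,0,0,0,0,0]]' | grep -E 'pos|ft'; done; python3 shift.py '[[0,0,0,0.002,0,0,0],[0,0,0,0,0,0,0],[0,0,0,0,0,0,0]]'
```

```text
ee_pos: [0.5258, 0.1386, 0.1205]
ft_force: [-0.2, 0.5, -0.0]
ee_pos: [0.526, 0.1406, 0.1205]
ft_force: [-0.0, -0.9, -0.2]
time: 59.43
ee_pos: [0.5261, 0.1427, 0.1206]
tcp_rot: [0.732, 0.681, 0.0, 0.001]
ft_force: [0.3, 0.1, 0.5]
grip_width: -0.0002
grasp_force: 0.2
```

```bash
for i in 1 2; do python3 shift.py '[[0,0,0,0.0015,0,0,0],[0,0,0,0,0,0,0],[0,0,0,0,0,0,0]]' | grep -E 'pos|ft'; done
```

```text
ee_pos: [0.5262, 0.1441, 0.1206]
ft_force: [0.5, -1.5, 0.3]
ee_pos: [0.5262, 0.1442, 0.1206]
ft_force: [-0.5, -6.1, 1.2]
```

```bash
python3 shift.py '[[0,0,0,-0.02,0,0,0],[0,0,0,-0.03,0,0,0],[0,0,0,-0.02,0,-0.03,0],[0,0,0,0,0,-0.04,0],[0,0,0,0,0,-0.04,0],[0,0,0,-0.03,0,0,0],[0,0,0,0,0,0,0],[0,0,0,0,0,0,0],[0,0,0,0,0,0,0]]'
python3 - <<'E'
from h import *
t=shot("top",15);s=shot("side",15)
for n,d in(("t",t),("s",s)):
    C=cloud(d);hsv=cv2.cvtColor(d["frame"],cv2.COLOR_RGB2HSV);yaw=np.radians(86.1);X=np.array([np.cos(yaw),np.sin(yaw)]);Y=np.array([-X[1],X[0]])
    q=(C[...,:2]-[.4975,.2945])@np.c_[X,Y]
    for lo,hi,y0 in((.06,.095,.038),(.11,.145,-.038)):
        m=(hsv[...,2]<80)&(C[...,2]>lo)&(C[...,2]<hi)&(q[...,0]<-.09)&(q[...,0]>-.16)&(abs(q[...,1]-y0)<.02)
        if m.sum()>3: print(n,"fin",m.sum(),q[m].min(0).round(4),q[m].max(0).round(4),C[m][:,2].max())
print(manip.job_done())
E
```

```text
time: 60.68
ee_pos: [0.5188, 0.0462, 0.2303]
tcp_rot: [0.732, 0.681, 0.0, 0.0]
ft_force: [-0.2, -0.3, -0.1]
grip_width: 0.0
grasp_force: 0.0
t fin 5 [-0.1057 -0.0454] [-0.1023 -0.0358] 0.1294339236095885
s fin 21 [-0.1396  0.0343] [-0.1124  0.0384] 0.08243750370995695
the job is handed in; nothing more can be done
None
```

The job is handed in after about 61 s of robot time, with no verdict returned: the door is open to about 1.95 rad, both trays are on their rails and pushed against the back stops, all four fascia plates are piled within about 2 mm of the pad's centre, and the tape, jar and plug were not touched.

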